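# Open the picture-hook tub and park its safety cap in the case tray

## Robot

A 6-joint arm with a two-finger parallel gripper is mounted at the origin on the work surface. World frame = base frame: x ahead of the robot, y to its left, z up, the work surface at z = 0. Lengths are in m, angles in degrees, forces in N, time in s.
With the tool pointing down it reaches from about 0.25 to 0.725 m from the base axis. Payload 9.7 kg.
Tool frame: the origin (TCP) lies midway between the tips of the shut fingers; the grasp point (between the pads) lies 19 mm behind it (bot.pinch_z is the distance from the TCP to the grasp point, in m); z points along the fingers, y is the direction in which the jaws open and shut (so a half turn about z gives the same grasp; the last joint's range is limited). The gripper opens to 85 mm and grips with 20 to 120 N. Pads are 22 mm wide; open, the fingers measure 114 mm over their backs; the gripper's body (76 mm by 85 mm) begins 54 mm behind the grasp point. The pads swing forward as they close: fully open they stand 13 mm farther back than shut.
Start: joints at [71.448, 4.979, 10.078, 95.1, 0, 90], TCP at [0.175, 0.521, 0.231] pointing down, gripper open.
Joint ranges: [-179.16, 179.16], [-48.56, 103.87], [-65.8, 70.77], [-126.05, 130.52], [-82.76, 87.17], [-180, 180]. Speed limits (degrees/s): [127.2, 127.2, 147.25, 180, 180, 180].

## Interface

Orientations are given as [roll, pitch, yaw] about the fixed x, y, z axes, in that order (R = Rz(yaw) Ry(pitch) Rx(roll)).
In Python, from workcell import bot, imaging gives the robot as it stands.
- The arm moves only by the tool servo_tool, never from a script. Its argument "moves" is a list that holds one entry, the list of rows, each a list of 7 numbers: the turn, a rotation vector about the tool's x, y, z in rad, then the shift along the tool's x, y, z in cm, then the finger opening in cm, from 0 to 8.54. A call has 1 to 12 rows; each row shifts and turns the pose as measured when the row begins, along the tool's axes as they then stand; what a row does not reach is not made up. A row lasts 1/12 s, in which the tool goes at most 41.7 mm and 7.16 degrees, less where a joint would pass 70% of its speed; a pose out of reach is approached as far as the arm can. A call is refused whole if a number of a shift passes 4.17 or a number of a turn 0.125, either way. A call with a gripper value outside its range is refused whole. The fingers move at their own pace and stop on an object; "force" is the grip in N (left out, the last holds). Time passes only in rows, so rows that do not move let the fingers close. It gives the time, the measured TCP pose, the force and the opening at its end, in the units of the state.
- bot.get_obs(): the state, without advancing time (a new reading comes with each control period).
- imaging.camera(name): name is "scene" or "top" or "wrist"; returns the picture (400x640x3 uint8, blue, green, red); there is no depth.
- imaging.calibration(name): a dict with "fx", "fy", "cx", "cy" (pixels), "camera_from_world" (4x4, takes a point from world to camera coordinates). Camera axes: x right, y down, z forward; pixel columns grow to the right and rows downward; lengths in m; the calibration is good to about 2 mm. A picture is of the moment at which its call begins: read the wrist's pose just before it. calibration takes no time and is no camera call; for the wrist camera it gives the pose at the moment of the call.
- bot.job_done(): hands the job in, once; it reports no verdict.
The state is a dict: "time": time; "q": joint angles; "qd": joint speeds; "joint_efforts": joint torques, N m; "ee_pos": TCP position; "tcp_rot": TCP orientation; "wrist_force": force on the tool from outside, world axes, zero at the start; "torque": the same for the moment, N m; "opening": finger opening in m.
Only numpy, scipy, OpenCV 4.12 (cv2) and the standard library are available. Lean on these libraries where they do the work, as an engineer would, in place of code of your own. Each camera call takes 0.05 s, during which the arm holds its last target.

## Task

Get the picture hooks ready: pull the tray of the black tool case out to its stop, then squeeze the two red side tabs of the tub's white safety cap and, keeping them squeezed, turn the cap anticlockwise and lift it off its neck. Set the cap down right way up on the floor of the pulled-out tray (do not drop it in) and let go, with the tray still fully out. Leave the hammer, the plumb bob and the hook strip where they are.

Things in the scene. Friction and masses are not known exactly. Their poses are not given: they have to be found in the camera images.
- case: Black plastic tool case, fixed, 200 deep x 230 wide x 85 mm high, clear sliding door half open over its upper compartment. Origin on the stool surface (z 0), 70 mm IN FRONT of the middle of its front face; its x points from the origin into the case, away from the robot: the case spans x +70 to +270, y -115 to +115 mm. It may stand left or right of the robot, slightly turned.
- tray (a joint): How far the tray is pulled out of the case, m: 0 shut, 0.14 at the stop. It slides along the case's -x (towards the robot), with about 2 N of friction, and stays where it is left. It may start up to 25 mm open.
- tray_handle (a point): Middle of the tray's handle: a black bar along case y, 100 mm long (80 mm clear between its two end arms), 10 mm thick in x, 12 mm high, centre 45 mm above the stool; 35 mm free between it and the orange front panel of the tray, nothing above it. Moves with the tray. Axes as the case's.
- tray_floor (a point): Point on the grey tray floor, 8 mm above the stool, moving with the tray: middle of the part that lies open in front of the case when the tray is fully out (140 mm in x by 192 mm in y clear, centred here); under the case when shut. Axes as the case's. Side walls reach 37 mm, the orange front panel 46 mm above this floor.
- tub: Blue round tub of picture hooks, 86 mm across, in a black 120 x 120 x 10 mm holder screwed to the stool (fixed). Origin: centre of its underside, on the stool surface. Flat shoulder 60 mm up; from it rises the neck, 26 mm across and 34 mm high, that carries the cap. While the cap is closed, the cap's and the tub's axes agree.
- neck_base (a point): Centre of the tub's shoulder, 60 mm above the stool, where the closed cap's rim rests. Round it four small lock blocks stand 7 mm high at 29 to 38 mm from the axis, beside the lower ends of the tabs: keep fingertips above them.
- cap: White round safety cap, 49 mm across, 42 mm high, a red spring tab on its +y and its -y side, two grey ribs on top. Origin: centre of its lower rim; z up. About 80 g. Locked until both tabs are pressed; then it turns easily, anticlockwise only (seen from above), and lifts straight off once turned 55 to 100 degrees (about 75 is ideal): a bayonet holds it down before that.
- cap_grip (a point): Point on the cap's axis 30 mm above its rim, the height at which to squeeze the tabs. Axes as the cap's: squeeze along y. The tabs' flat outer faces are 22 mm wide, from 10 to 40 mm above the rim, 64 mm apart when free and 52 mm when fully pressed.
- tab_left (a joint): How far the tab on the cap's +y side is pressed in, m: 0 free, 0.006 fully pressed; a spring pushes it out, 3 N at 0 to 9 N fully pressed. Its toe stands between two lock blocks of the tub and blocks turning until it is pressed in by about 4 mm.
- tab_right (a joint): The same for the tab on the cap's -y side.
- hammer: Short claw hammer, steel head and wooden handle, lying on the stool, 250 mm long along its own x, about 100 mm over its head. A bystander.
- plumb_bob: Chrome plumb bob standing on its flat end, point up, 36 mm across, 97 mm high; origin at the centre of its underside. A bystander.
- hook_strip: Aluminium picture-hook strip lying flat behind the tub, 180 mm long along its own y, 28 mm wide, 16 mm high with its hooks. Origin at the middle of its underside. A bystander.
There are look-alikes about, which are no part of the job. There is more than one size of the cap; the one meant has the size given above.

How it is judged:
By the outcome, as a careful person would: the job done as asked, in the order asked, and still so for the second after the job is handed in, with the robot touching nothing.
It also fails if it takes over 67 s, if anything falls off the work surface, if the arm or the gripper's body presses on something with over 40 N, if the wrist force passes 120 N, or if a joint passes its speed limit or range.

## Working session

There is one attempt and no reset: what is moved stays moved. The work goes in short steps, Python scripts to look and compute and a tool call to move; the robot and the scene stay as the last step left them, time stands still between calls to the robot, and variables do not carry over. Pictures are saved under pics/ and viewed, and the job is handed in when it is done.

Besides the shell and the picture viewer there is one more tool, called after "Request:" by a JSON object that holds its "name" and its "arguments", one argument or row to a line. servo_tool: Moves the arm, as the interface text tells. Its arguments: {"type":"object","properties":{"moves":{"type":"array","items":{"type":"array","items":{"type":"array","items":{"type":"number"}}}},"force":{"type":"number"}},"required":["moves"]}

```bash
mkdir -p pics; ls
python3 - <<'E'
from workcell import bot, imaging
import cv2
o=bot.get_obs();print(o, bot.pinch_z)
for n in("scene","top","wrist"):
    c=imaging.calibration(n);print(n,c)
    cv2.imwrite(f"pics/{n}0.png",imaging.camera(n))
E
```

```text
pics
{'time': 0.0, 'q': array([ 7.14481494e+01,  5.00928324e+00,  1.00332839e+01,  9.50999357e+01,
       -1.25395877e-03,  8.99998645e+01]), 'qd': array([-0.00899913,  0.01624594, -0.01560361, -0.12464012,  0.01261205,
       -0.0275781 ]), 'joint_efforts': array([-1.51945351e-03, -5.20384133e+01,  4.64807546e+01,  1.59055309e-02,
       -1.94630315e-04, -1.26029857e-05]), 'ee_pos': array([0.17491855, 0.52118885, 0.23059003]), 'tcp_rot': array([-1.79924065e+02,  1.25377803e-03,  1.61448287e+02]), 'wrist_force': array([0.59305068, 0.57851986, 0.33820456]), 'torque': array([0.03434974, 0.04544192, 0.00249693]), 'opening': 0.08525497511414903} 0.0187
scene {'fx': 379.54846141843564, 'fy': 379.54846141843564, 'cx': 324.4846839489721, 'cy': 194.32783484110647, 'camera_from_world': array([[ 0.87555211,  0.48279931,  0.01770103, -0.53264333],
       [ 0.32983096, -0.57057079, -0.75210405, -0.09835042],
       [-0.35301563,  0.66434464, -0.65880663,  1.23810374],
       [ 0.        ,  0.        ,  0.        ,  1.        ]])}
top {'fx': 467.1021045389919, 'fy': 467.1021045389919, 'cx': 316.0314265867302, 'cy': 198.69573658607416, 'camera_from_world': array([[-0.12546248, -0.99209691, -0.00169992,  0.10955023],
       [-0.96963145,  0.12298368, -0.21139979,  0.56371916],
       [ 0.20993814, -0.02487445, -0.9773982 ,  0.98013738],
       [ 0.        ,  0.        ,  0.        ,  1.        ]])}
wrist {'fx': 311.0374712117607, 'fy': 311.0374712117607, 'cx': 323.4698733102531, 'cy': 201.8291607176929, 'camera_from_world': array([[ 0.31904818,  0.94773773, -0.00120565, -0.5505558 ],
       [ 0.90300825, -0.30360366,  0.3039752 , -0.03929163],
       [ 0.28772273, -0.09807145, -0.95267918,  0.38020027],
       [ 0.        ,  0.        ,  0.        ,  1.        ]])}
```

View pics/scene0.png

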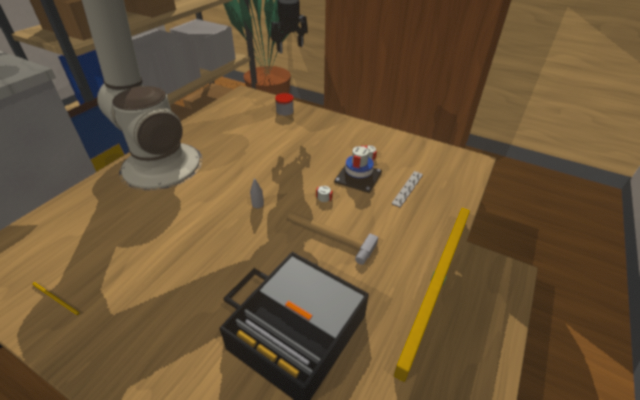

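View pics/top0.png

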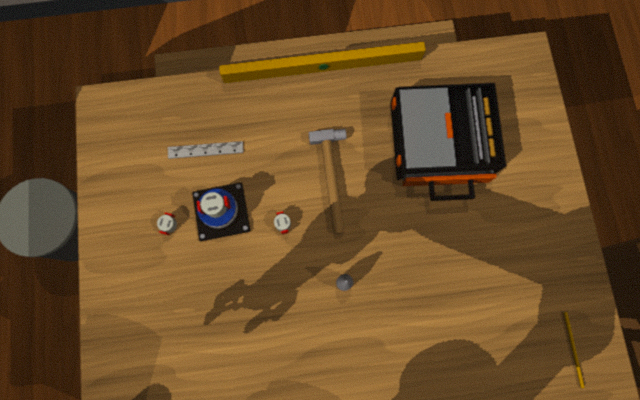

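View pics/wrist0.png

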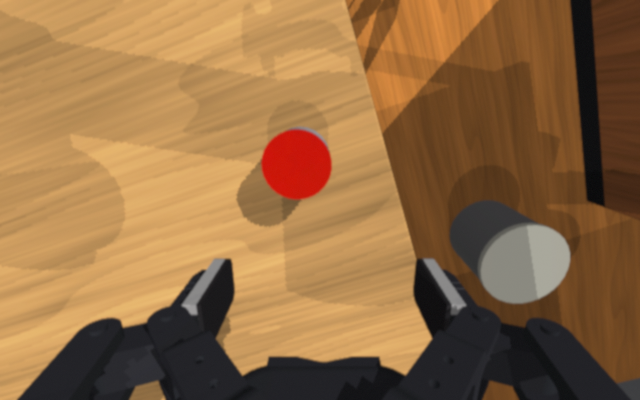

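The scene view shows the case at about (295,320), with its handle at (245,290). The tub is at (358,165), and there are two look-alike caps beside it. In the top view the case is at (447,130), the handle at (452,190) and the tub cap at (213,205). Next I'll zoom in for accurate pixels.

Run:
```python
import cv2, numpy as np
t=cv2.imread("pics/top0.png");s=cv2.imread("pics/scene0.png")
a=cv2.resize(t[75:210,380:515],None,fx=4,fy=4,interpolation=cv2.INTER_CUBIC)
b=cv2.resize(t[175:245,150:300],None,fx=5,fy=5,interpolation=cv2.INTER_CUBIC)
c=cv2.resize(s[130:210,300:430],None,fx=6,fy=6,interpolation=cv2.INTER_CUBIC)
d=cv2.resize(s[240:400,215:375],None,fx=3.7,fy=3.7,interpolation=cv2.INTER_CUBIC)
for n,i in zip("abcd",(a,b,c,d)): cv2.imwrite(f"pics/z{n}.png",cv2.convertScaleAbs(i,alpha=1.4,beta=15))
```

```text
(no output)
```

View pics/za.png

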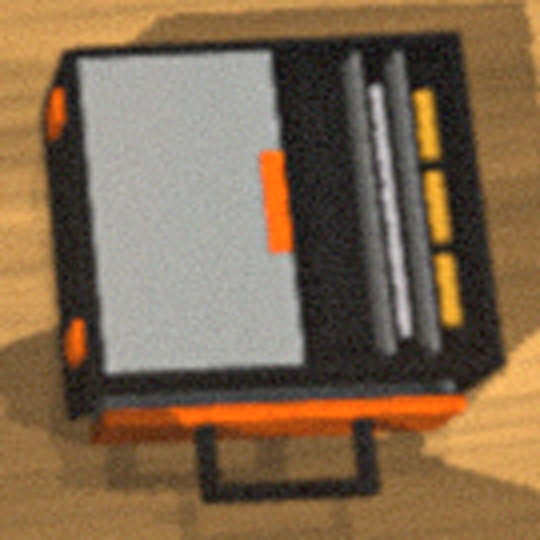

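View pics/zb.png

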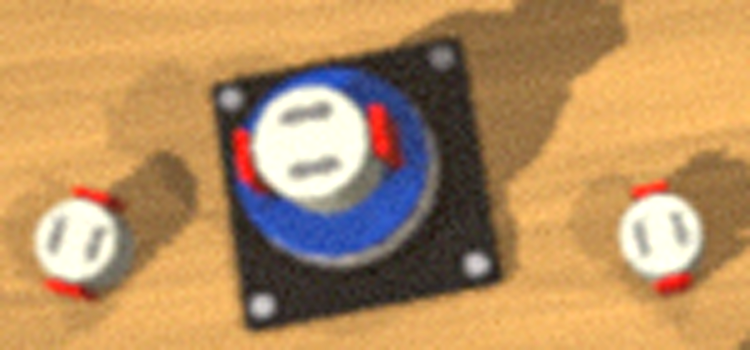

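View pics/zc.png

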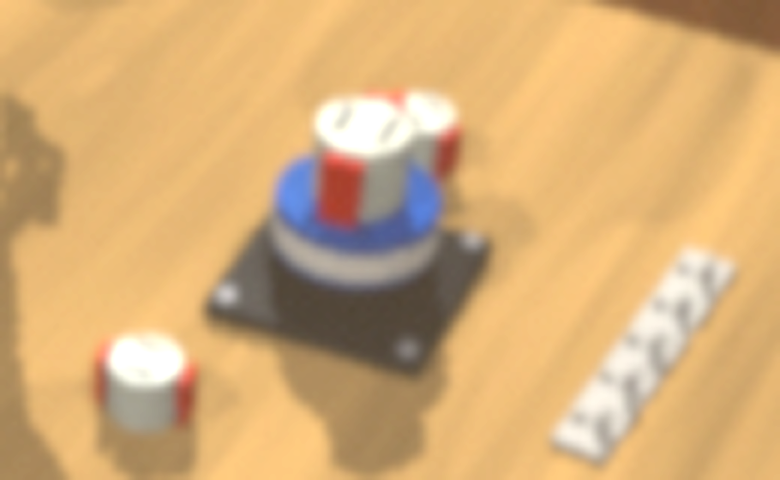

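View pics/zd.png

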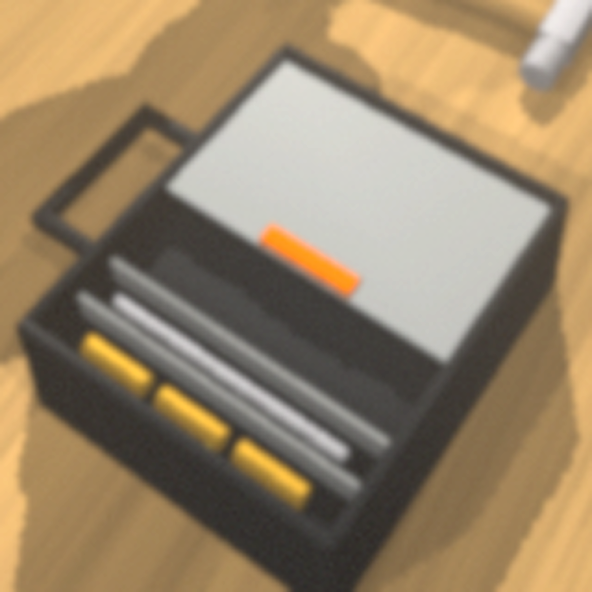

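The top crop shows the handle bar from about (206,493) to (378,486) in zoom pixels. The holder screws are at (231,98), (442,56), (476,264) and (262,305). I'll cast rays through these.

```bash
cat > h.py <<'E'
import numpy as np, cv2
from workcell import bot, imaging
def ray(n,uv,z,c=None):
    c=c or imaging.calibration(n); T=c["camera_from_world"]; R=T[:3,:3]; o=-R.T@T[:3,3]
    d=R.T@np.array([(uv[0]-c["cx"])/c["fx"],(uv[1]-c["cy"])/c["fy"],1]); return o+d*(z-o[2])/d[2]
def proj(n,p,c=None):
    c=c or imaging.calibration(n); T=c["camera_from_world"]; q=T[:3,:3]@p+T[:3,3]
    return np.array([c["fx"]*q[0]/q[2]+c["cx"],c["fy"]*q[1]/q[2]+c["cy"]])
E
python3 - <<'E'
from h import *
np.set_printoptions(precision=4,suppress=True)
Z=lambda p,k,o:(p[0]/k+o[0],p[1]/k+o[1])
za=lambda p:Z(p,4,(379.6,74.6)); zb=lambda p:Z(p,5,(149.6,174.6)); zd=lambda p:Z(p,3.7,(214.6,239.6)); zc=lambda p:Z(p,6,(299.6,129.6))
print("handle top"); 
for p in((206,495),(378,488)):print(ray("top",za(p),.051))
print("case top")
for p in((70,48),(460,32),(503,362)):print(ray("top",za(p),.085))
print("scene handle");
for p in((40,214),(148,110)):print(ray("scene",zd(p),.051))
print("scene case top")
for p in((288,48),(567,205),(330,540),(22,328)):print(ray("scene",zd(p),.085))
sc=[ray("top",zb(p),.011) for p in((231,98),(442,56),(476,264),(262,305))];print("screws",np.array(sc),np.mean(sc,0))
# cap top contour
im=cv2.imread("pics/top0.png");roi=im[175:245,150:300].astype(int);
w=(roi.min(2)>115).astype(np.uint8); n,l,s,c=cv2.connectedComponentsWithStats(w)
for i in range(1,n):
    if s[i,4]>60: print("white",s[i],c[i]+[150,175],ray("top",c[i]+[150,175],.095))
r=((roi[...,2]>90)&(roi[...,1]<roi[...,2]*.4)&(roi[...,0]<roi[...,2]*.4)).astype(np.uint8); n,l,s,c=cv2.connectedComponentsWithStats(r)
for i in range(1,n):
    if s[i,4]>8: print("red",s[i],c[i]+[150,175],ray("top",c[i]+[150,175],.09))
for p in((314,143),):print("captop",ray("top",zb(p),.102))
for p in((367,130),):print("captop scene",ray("scene",zc(p),.102))
for p in((226,293),(408,350),(473,240)):print("scene screw",ray("scene",zc(p),.011))
E
```

```text
handle top
[ 0.5433 -0.219   0.051 ]
[ 0.5351 -0.3156  0.051 ]
case top
[ 0.8051 -0.1788  0.085 ]
[ 0.7866 -0.4024  0.085 ]
[ 0.5904 -0.3854  0.085 ]
scene handle
[ 0.5389 -0.3122  0.051 ]
[ 0.5481 -0.2219  0.051 ]
scene case top
[ 0.6127 -0.1612  0.085 ]
[ 0.8071 -0.1795  0.085 ]
[ 0.7854 -0.3967  0.085 ]
[ 0.5943 -0.3843  0.085 ]
screws [[0.6297 0.3145 0.011 ]
 [0.6375 0.2147 0.011 ]
 [0.5371 0.208  0.011 ]
 [0.5305 0.3074 0.011 ]] [0.5837 0.2611 0.011 ]
white [ 51  17  22  23 349] [211.4441 203.1032] [0.5842 0.2628 0.095 ]
white [124  39  16  16 188] [281.5213 221.5213] [0.5255 0.1179 0.095 ]
white [  7  40  16  16 178] [164.4607 222.4551] [0.5548 0.3654 0.095 ]
red [74 21  4 11 35] [225.4571 201.0571] [0.5861 0.2334 0.09  ]
red [47 26  4 11 31] [198.2903 205.9032] [0.5828 0.2925 0.09  ]
red [127  36   7   4  12] [279.4167 212.3333] [0.5468 0.1204 0.09  ]
red [15 38  7  3 13] [168.5385 213.6923] [0.5738 0.3572 0.09  ]
red [131  55   7   4  22] [284.0909 231.3636] [0.5046 0.1151 0.09  ]
red [ 9 56  9  4 18] [162.7778 232.3333] [0.535  0.3717 0.09  ]
captop [0.5821 0.2594 0.102 ]
captop scene [0.5876 0.2586 0.102 ]
scene screw [0.5375 0.2105 0.011 ]
scene screw [0.6381 0.2159 0.011 ]
scene screw [0.6311 0.3171 0.011 ]
```

```bash
cat >> h.py <<'E'
from scipy.spatial.transform import Rotation as Ro
def plan(p1,yaw1,N=None,tilt=180):
    """rows (tool-frame increments) from the present pose to p1, tool down with world yaw1"""
    o=bot.get_obs(); R0=Ro.from_euler("xyz",o["tcp_rot"],degrees=True); p0=o["ee_pos"]
    R1=Ro.from_euler("xyz",[180,0,yaw1],degrees=True); rv=(R0.inv()*R1).as_rotvec()
    d=np.array(p1)-p0; n=int(np.ceil(max(np.linalg.norm(d)/.0405,np.linalg.norm(rv)/.122,1))); n=max(n,N or 1)
    print("now",p0.round(4),o["tcp_rot"].round(2),"t",round(o["time"],2),"rows",n)
    for i in range(n):
        R=R0*Ro.from_rotvec(rv*i/n); s=R.inv().apply(d/n)*100
        print([*(rv/n).round(3),*s.round(2)])
def st():
    o=bot.get_obs();print({k:np.round(o[k],4).tolist() for k in("time","ee_pos","tcp_rot","wrist_force","torque","opening","q")})
E
python3 -c "
from h import *
plan([.541,-.267,.15],84.8)"
```

```text
now [0.1749 0.5213 0.2307] [-179.94   -0.    161.45] t 0.15 rows 22
[np.float64(-0.0), np.float64(0.0), np.float64(0.061), np.float64(-2.72), np.float64(-2.87), np.float64(0.37)]
[np.float64(-0.0), np.float64(0.0), np.float64(0.061), np.float64(-2.89), np.float64(-2.7), np.float64(0.37)]
[np.float64(-0.0), np.float64(0.0), np.float64(0.061), np.float64(-3.05), np.float64(-2.52), np.float64(0.37)]
[np.float64(-0.0), np.float64(0.0), np.float64(0.061), np.float64(-3.19), np.float64(-2.33), np.float64(0.37)]
[np.float64(-0.0), np.float64(0.0), np.float64(0.061), np.float64(-3.33), np.float64(-2.13), np.float64(0.37)]
[np.float64(-0.0), np.float64(0.0), np.float64(0.061), np.float64(-3.45), np.float64(-1.92), np.float64(0.37)]
[np.float64(-0.0), np.float64(0.0), np.float64(0.061), np.float64(-3.56), np.float64(-1.71), np.float64(0.37)]
[np.float64(-0.0), np.float64(0.0), np.float64(0.061), np.float64(-3.66), np.float64(-1.49), np.float64(0.37)]
[np.float64(-0.0), np.float64(0.0), np.float64(0.061), np.float64(-3.74), np.float64(-1.26), np.float64(0.37)]
[np.float64(-0.0), np.float64(0.0)
[... 697 characters left out ...]
3.93), np.float64(0.39), np.float64(0.37)]
[np.float64(-0.0), np.float64(0.0), np.float64(0.061), np.float64(-3.9), np.float64(0.63), np.float64(0.37)]
[np.float64(-0.0), np.float64(0.0), np.float64(0.061), np.float64(-3.85), np.float64(0.87), np.float64(0.37)]
[np.float64(-0.0), np.float64(0.0), np.float64(0.061), np.float64(-3.79), np.float64(1.1), np.float64(0.37)]
[np.float64(-0.0), np.float64(0.0), np.float64(0.061), np.float64(-3.72), np.float64(1.33), np.float64(0.37)]
[np.float64(-0.0), np.float64(0.0), np.float64(0.061), np.float64(-3.63), np.float64(1.55), np.float64(0.37)]
[np.float64(-0.0), np.float64(0.0), np.float64(0.061), np.float64(-3.53), np.float64(1.77), np.float64(0.37)]
```

Request:
{"name": "servo_tool", "arguments": {
  "moves": [
    [[0,0,0.06,-2.7,-2.9,0.2,3.4],[0,0,0.06,-2.9,-2.7,0.2,3.4],[0,0,0.06,-3.0,-2.5,0.2,3.4],[0,0,0.06,-3.2,-2.3,0.2,3.4],[0,0,0.06,-3.3,-2.1,0.2,3.4],[0,0,0.06,-3.4,-1.9,0.2,3.4],[0,0,0.06,-3.6,-1.7,0.2,3.4],[0,0,0.06,-3.7,-1.5,0.2,3.4],[0,0,0.06,-3.7,-1.3,0.2,3.4],[0,0,0.06,-3.8,-1.0,0.2,3.4],[0,0,0.06,-3.9,-0.8,0.2,3.4],[0,0,0.06,-3.9,-0.6,0.2,3.4]]
  ],
  "force": 40
}}

```text
time: 1.15
ee_pos: [0.3735, 0.0773, 0.2014]
tcp_rot: [-179.8, 0.2, 119.1]
wrist_force: [1.7, 1.0, -0.6]
opening: 0.0339
```

```bash
sed -i 's/print(\[\*(rv/print(*(rv/; s/s.round(2)\])/s.round(2))/' h.py; python3 -c "
from h import *
plan([.541,-.267,.14],84.8)"
```

```text
now [0.3735 0.0773 0.2014] [-179.76    0.23  119.1 ] t 1.15 rows 10
-0.0 0.001 0.06 -3.82 -0.21 0.63
-0.0 0.001 0.06 -3.83 0.02 0.63
-0.0 0.001 0.06 -3.82 0.25 0.63
-0.0 0.001 0.06 -3.8 0.48 0.62
-0.0 0.001 0.06 -3.76 0.7 0.62
-0.0 0.001 0.06 -3.71 0.93 0.62
-0.0 0.001 0.06 -3.65 1.15 0.62
-0.0 0.001 0.06 -3.58 1.36 0.62
-0.0 0.001 0.06 -3.49 1.57 0.62
-0.0 0.001 0.06 -3.39 1.78 0.62
```

Request:
{"name": "servo_tool", "arguments": {
  "moves": [
    [[0,0.001,0.06,-3.8,-0.2,0.6,3.4],[0,0.001,0.06,-3.8,0,0.6,3.4],[0,0.001,0.06,-3.8,0.3,0.6,3.4],[0,0.001,0.06,-3.8,0.5,0.6,3.4],[0,0.001,0.06,-3.8,0.7,0.6,3.4],[0,0.001,0.06,-3.7,0.9,0.6,3.4],[0,0,0.06,-3.7,1.2,0.6,3.4],[0,0,0.06,-3.6,1.4,0.6,3.4],[0,0,0.06,-3.5,1.6,0.6,3.4],[0,0,0.06,-3.4,1.8,0.6,3.4]]
  ]
}}

```text
time: 1.98
ee_pos: [0.5398, -0.2918, 0.139]
tcp_rot: [180.0, -0.1, 82.7]
wrist_force: [-0.2, 0.3, 0.6]
opening: 0.034
```

```bash
python3 -c "
from h import *
c=imaging.calibration('wrist');w=imaging.camera('wrist');cv2.imwrite('pics/w1.png',w)
plan([.541,-.267,.14],84.8)
for p in ([.541,-.267,.051],[.5365,-.317,.051],[.5455,-.217,.051]): print(proj('wrist',np.array(p),c))
"
```

```text
now [ 0.5411 -0.297   0.1348] [-1.7986e+02 -3.0000e-02  8.2280e+01] t 2.03 rows 1
-0.002 -0.001 -0.044 2.97 -0.41 -0.52
[320.4294816  177.41181751]
[323.00766968 238.0213742 ]
[317.49825483 108.50282002]
```

View pics/w1.png

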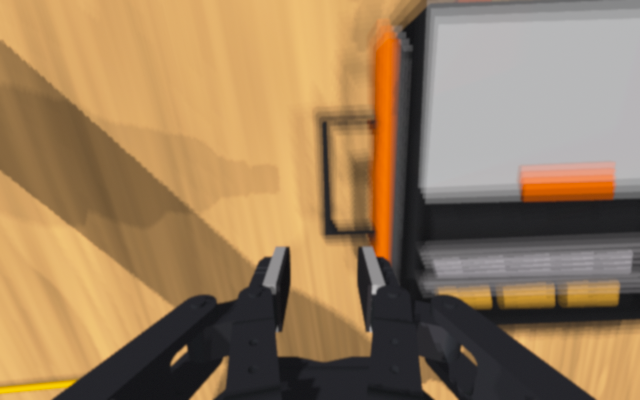

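The blurred wrist view shows the bar from (323,112) to (330,236), about 4 mm from the prediction. The arm was still moving, so I'll settle and look again.

Request:
{"name": "servo_tool", "arguments": {
  "moves": [
    [[0,0,-0.044,3.0,-0.3,-0.4,3.4],[0,0,0,0,0,0,3.4]]
  ]
}}

```text
time: 2.2
ee_pos: [0.5419, -0.2705, 0.1341]
tcp_rot: [-179.5, -0.2, 84.5]
wrist_force: [-0.1, 0.3, 0.2]
opening: 0.0338
```

```bash
python3 -c "
from h import *
c=imaging.calibration('wrist');w=imaging.camera('wrist');cv2.imwrite('pics/w2.png',cv2.convertScaleAbs(w,alpha=1.5,beta=20))
plan([.541,-.267,.14],84.8)
for p in ([.541,-.267,.051],[.5365,-.317,.051],[.5455,-.217,.051]): print(proj('wrist',np.array(p),c))
"
```

```text
now [ 0.5416 -0.2718  0.1336] [-1.7949e+02 -1.0000e-01  8.4380e+01] t 2.25 rows 1
-0.009 -0.002 -0.007 0.47 -0.11 -0.64
[322.3109218  206.38614375]
[322.85565579 264.90894747]
[321.69255821 139.95303728]
```

View pics/w2.png

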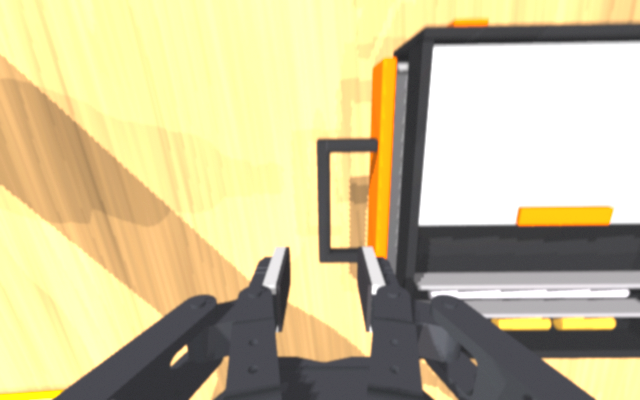

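The wrist view shows the bar from (324,141) to (325,262), within 2 px of the prediction. That puts the handle at about (0.5425,-0.267) with the yaw correct. Next I descend and grip.

Request:
{"name": "servo_tool", "arguments": {
  "moves": [
    [[-0.008,0,-0.005,0.45,0.1,2.5,3.4],[0,0,0,0,0,3.0,3.4],[0,0,0,0,0,2.8,3.4],[0,0,0,0,0,1.2,3.4],[0,0,0,0,0,0.4,3.4],[0,0,0,0,0,0,3.4]]
  ]
}}

```text
time: 2.75
ee_pos: [0.5429, -0.2671, 0.0322]
tcp_rot: [179.9, 0.0, 84.7]
wrist_force: [-0.8, 0.2, 0.2]
opening: 0.0339
```

```bash
python3 -c "
from h import *
plan([.5425,-.267,.026],84.8); st()"
```

```text
now [ 0.5429 -0.2671  0.0322] [1.7986e+02 1.0000e-02 8.4720e+01] t 2.75 rows 1
0.002 0.0 -0.001 0.0 -0.04 0.62
{'time': 2.75, 'ee_pos': [0.5429, -0.2671, 0.0322], 'tcp_rot': [179.8641, 0.0094, 84.7204], 'wrist_force': [-0.7764, 0.1634, 0.2379], 'torque': [-0.0181, -0.0068, -0.0122], 'opening': 0.0339, 'q': [-26.212, 13.1083, -2.8188, 73.9426, 0.0398, 69.0677]}
```

Request:
{"name": "servo_tool", "arguments": {
  "moves": [
    [[0,0,0,0,0,0.5,0.4],[0,0,0,0,0,0,0.4],[0,0,0,0,0,0,0.4],[0,0,0,0,0,0,0.4]]
  ],
  "force": 40
}}

```text
time: 3.08
ee_pos: [0.5432, -0.2672, 0.0286]
tcp_rot: [179.8, 0.0, 84.8]
wrist_force: [1.1, -1.6, -7.6]
opening: 0.0089
```

Request:
{"name": "servo_tool", "arguments": {
  "moves": [
    [[0,0,0,0,-0.8,0,0.4],[0,0,0,0,-1.5,0,0.4],[0,0,0,0,-1.8,0,0.4],[0,0,0,0,-1.8,0,0.4],[0,0,0,0,-1.8,0,0.4],[0,0,0,0,-1.2,0,0.4],[0,0,0,0,-0.8,0,0.4],[0,0,0,0,-0.6,0,0.4],[0,0,0,0,-0.6,0,0.4]]
  ]
}}

```text
time: 3.83
ee_pos: [0.4316, -0.2582, 0.0285]
tcp_rot: [179.4, 0.2, 84.8]
wrist_force: [1.5, -1.9, -8.3]
opening: 0.0088
```

```bash
python3 -c "
from h import *
st()"
```

```text
{'time': 3.8333, 'ee_pos': [0.4316, -0.2582, 0.0285], 'tcp_rot': [179.4226, 0.2441, 84.8496], 'wrist_force': [1.5494, -1.9348, -8.2744], 'torque': [-0.1838, -0.2969, 0.2333], 'opening': 0.0088, 'q': [-30.9068, -0.9866, -18.5588, 71.8016, 0.0311, 64.2425]}
```

Pulled 112 mm so far. I'll go on slowly to the stop.

Request:
{"name": "servo_tool", "arguments": {
  "moves": [
    [[0,0,0,0,-0.6,0,0.4],[0,0,0,0,-0.6,0,0.4],[0,0,0,0,-0.6,0,0.4],[0,0,0,0,-0.6,0,0.4],[0,0,0,0,-0.6,0,0.4],[0,0,0,0,-0.6,0,0.4]]
  ]
}}

```text
time: 4.33
ee_pos: [0.4092, -0.2564, 0.0287]
tcp_rot: [177.5, 0.1, 85.2]
wrist_force: [45.5, -4.6, -37.2]
opening: 0.009
```

```bash
python3 -c "
from h import *
st()"
```

```text
{'time': 4.3333, 'ee_pos': [0.4092, -0.2564, 0.0287], 'tcp_rot': [177.4523, 0.1319, 85.1664], 'wrist_force': [45.5312, -4.5771, -37.1805], 'torque': [-0.6446, -8.0071, 0.0281], 'opening': 0.009, 'q': [-32.7028, -5.5134, -22.8927, 70.3066, 1.0742, 62.1495]}
```

Request:
{"name": "servo_tool", "arguments": {
  "moves": [
    [[0,0,0,0,0,0,3.0],[0,0,0,0,0,0,3.0],[0,0,0,0,0,0,3.0],[0.03,0,0,0,0,-1.5,3.0],[0,0,0,0,0,-3,3.0],[0,0,0,0,0,-3.5,3.0],[0,0,0,0,0,-3.5,3.0],[0,0,0,0,0,-3.5,3.0],[0,0,0,0,0,-1,3.0]]
  ]
}}

```text
time: 5.08
ee_pos: [0.4032, -0.2543, 0.1973]
tcp_rot: [179.3, 0.1, 85.1]
wrist_force: [0.2, -0.7, 1.1]
opening: 0.0298
```

```bash
python3 -c "
from h import *
w=imaging.camera('top')
cv2.imwrite('pics/t1.png',cv2.convertScaleAbs(cv2.resize(w[70:320,340:540],None,fx=2.4,fy=2.4),alpha=1.4,beta=10))
plan([.562,.260,.21],183.5)"
```

```text
now [ 0.4034 -0.2545  0.1974] [1.7921e+02 1.1000e-01 8.5150e+01] t 5.13 rows 15
0.001 0.001 -0.114 3.51 0.76 -0.08
0.001 0.001 -0.114 3.4 1.16 -0.08
0.001 0.001 -0.114 3.24 1.54 -0.08
0.001 0.001 -0.114 3.05 1.9 -0.07
0.001 0.001 -0.114 2.81 2.24 -0.07
0.001 0.001 -0.114 2.53 2.54 -0.07
0.001 0.001 -0.114 2.23 2.81 -0.07
0.001 0.001 -0.114 1.89 3.05 -0.07
0.001 0.001 -0.114 1.53 3.25 -0.07
0.001 0.001 -0.114 1.15 3.4 -0.07
0.001 0.001 -0.114 0.76 3.51 -0.07
0.001 0.001 -0.114 0.35 3.57 -0.07
0.001 0.001 -0.114 -0.06 3.59 -0.08
0.001 0.001 -0.114 -0.47 3.56 -0.08
0.001 0.001 -0.114 -0.87 3.48 -0.08
```

View pics/t1.png

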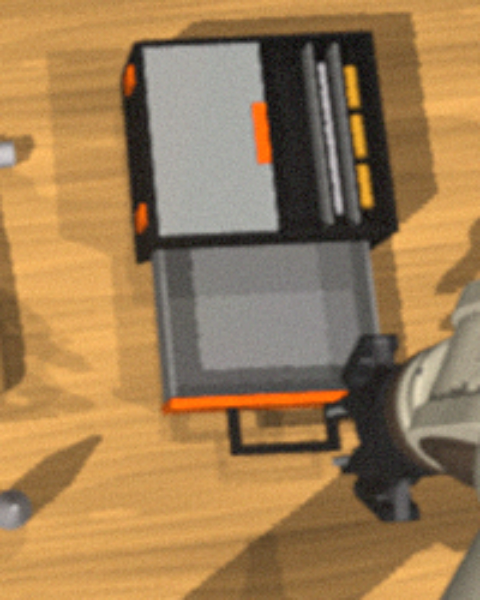

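The tray now stands out in front of the case with its handle bar at about (286,447) in the crop. Next, over to the tub.

Request:
{"name": "servo_tool", "arguments": {
  "moves": [
    [[0.01,0,-0.11,3.5,0.8,-0.1,8.5],[0,0,-0.11,3.4,1.2,0,8.5],[0,0,-0.11,3.2,1.6,0,8.5],[0,0,-0.11,3.0,1.9,0,8.5],[0,0,-0.11,2.8,2.2,0,8.5],[0,0,-0.11,2.5,2.5,0,8.5],[0,0,-0.11,2.2,2.8,0,8.5],[0,0,-0.11,1.9,3.0,0,8.5],[0,0,-0.11,1.5,3.3,0,8.5],[0,0,-0.11,1.1,3.4,0,8.5],[0,0,-0.11,0.7,3.5,0,8.5],[0,0,-0.11,0.2,3.0,0,8.5]]
  ]
}}

```text
time: 6.13
ee_pos: [0.5339, 0.1581, 0.1981]
tcp_rot: [-179.5, 0.4, 163.3]
wrist_force: [0.8, -0.2, -1.3]
opening: 0.0852
```

```bash
python3 -c "
from h import *
plan([.584,.262,.195],183.5,5)"
```

```text
now [0.5339 0.1581 0.1981] [-179.54    0.39  163.32] t 6.13 rows 5
-0.002 0.001 -0.07 -0.36 2.28 0.05
-0.002 0.001 -0.07 -0.52 2.25 0.05
-0.002 0.001 -0.07 -0.68 2.2 0.05
-0.002 0.001 -0.07 -0.83 2.15 0.06
-0.002 0.001 -0.07 -0.98 2.09 0.06
```

Request:
{"name": "servo_tool", "arguments": {
  "moves": [
    [[-0.004,0.002,-0.08,-0.4,2.2,0,8.5],[-0.003,0.002,-0.08,-0.6,2.0,0,8.5],[0,0,-0.07,-0.8,1.8,0,8.5],[0,0,-0.06,-1.0,1.6,0,8.5],[0,0,-0.03,-0.7,1.0,0,8.5],[0,0,0,0,0,0,8.5]]
  ]
}}

```text
time: 6.63
ee_pos: [0.5816, 0.2484, 0.1938]
tcp_rot: [-179.8, -0.2, -176.6]
wrist_force: [-0.1, 0.0, 0.0]
opening: 0.085
```

```bash
python3 -c "
from h import *
plan([.584,.262,.195],183.5)
c=imaging.calibration('wrist');w=imaging.camera('wrist');cv2.imwrite('pics/w3.png',w)
np.save('w3.npy',c,allow_pickle=True)
for p in ([.584,.262,.102],[.584,.262,.06]): print(proj('wrist',np.array(p),c))
"
```

```text
now [0.5816 0.2484 0.1938] [-179.75   -0.22 -176.61] t 6.63 rows 1
-0.004 -0.004 -0.002 -0.32 1.35 -0.13
[339.76454204 208.90078214]
[337.71338016 194.30409152]
```

View pics/w3.png

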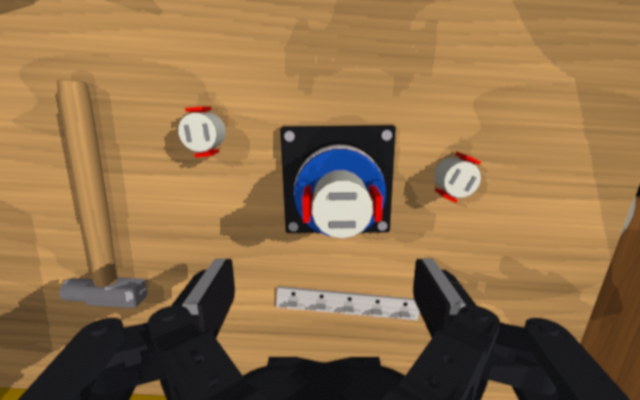

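The wrist view shows the cap top at about (342,208), its tabs at (307,206) and (376,203), and the ribs level. The jaws are nearly aligned. I'll refine numerically.

Run:
```python
from h import *
np.set_printoptions(precision=4,suppress=True)
c=np.load('w3.npy',allow_pickle=True).item();im=cv2.imread('pics/w3.png').astype(int)
R=lambda p,z:ray('wrist',p,z,c)
x0,y0=295,165;roi=im[y0:245,x0:390]
r=((roi[...,2]>110)&(roi[...,1]<60)&(roi[...,0]<60)).astype(np.uint8);n,l,s,m=cv2.connectedComponentsWithStats(r)
for i in range(1,n):
    if s[i,4]>20:
        t=m[i]+[x0,y0];pts=np.argwhere(l==i)[:,::-1]
        print("red",s[i],t,R(t,.086))
        low=pts[pts[:,1]>=pts[:,1].max()-1].mean(0)+[x0,y0]; print(" low",low,R(low,.1))
# ribs: dark grey on white
for (a,b,cc,d) in ((325,190,360,203),(325,218,360,232)):
    g=im[b:d,a:cc].mean(2); m_=(g<150).astype(np.uint8); mm=cv2.moments(m_,True)
    ce=np.array([mm['m10']/mm['m00']+a,mm['m01']/mm['m00']+b]); ang=.5*np.degrees(np.arctan2(2*mm['mu11'],mm['mu20']-mm['mu02']))
    q0=R(ce,.103);q1=R(ce+[np.cos(np.radians(ang))*10,np.sin(np.radians(ang))*10],.103);e=q1-q0
    print("rib",ce,ang,q0,"dir",np.degrees(np.arctan2(e[1],e[0])))
sc=[R(p,.011) for p in((289,136),(387,134.5),(382,226.5),(293,227))];print(np.array(sc),np.mean(sc,0))
```

```text
red [ 77  22  11  35 243] [377.1481 205.679 ] [0.5846 0.2946 0.086 ]
 low [377.5833 220.4167] [0.5927 0.2936 0.1   ]
red [  7  28  10  30 219] [306.2603 207.3288] [0.5897 0.2346 0.086 ]
 low [305.    221.375] [0.5971 0.2347 0.1   ]
rib [341.5109 195.8696] -0.851596545940623 [0.5728 0.2625 0.103 ] dir 94.29904234475389
rib [341.622  224.3354] -1.5050333884514597 [0.5967 0.2644 0.103 ] dir 95.05464097499721
[[0.5386 0.2103 0.011 ]
 [0.5312 0.3109 0.011 ]
 [0.6326 0.3174 0.011 ]
 [0.6392 0.2173 0.011 ]] [0.5854 0.264  0.011 ]
```

```bash
python3 -c "
from h import *
plan([.5848,.2635,.150],184.5,2)"
```

```text
now [0.5811 0.2475 0.1938] [-179.73   -0.25 -176.73] t 6.68 rows 2
-0.002 -0.002 -0.011 -0.24 0.8 2.18
-0.002 -0.002 -0.011 -0.24 0.79 2.19
```

Request:
{"name": "servo_tool", "arguments": {
  "moves": [
    [[-0.004,-0.004,-0.02,-0.4,1.2,1.0,8.5],[0,0,0,0,0.3,1.0,8.5],[0,0,0,0,0,1.2,8.5],[0,0,0,0,0,0,8.5],[0,0,0,0,0,0,8.5]]
  ]
}}

```text
time: 7.1
ee_pos: [0.5826, 0.2615, 0.158]
tcp_rot: [-179.9, -0.1, -175.8]
wrist_force: [-0.0, 0.9, 0.3]
opening: 0.0853
```

```bash
python3 -c "
from h import *
plan([.5848,.2635,.068],184.5,2)
c=imaging.calibration('wrist');w=imaging.camera('wrist');cv2.imwrite('pics/w4.png',w)
for p in ([.5848,.2635,.102],): print(proj('wrist',np.array(p),c))
"
```

```text
now [0.5826 0.2615 0.158 ] [-1.7992e+02 -1.0000e-01 -1.7578e+02] t 7.1 rows 3
-0.0 -0.001 -0.002 -0.08 0.06 3.0
-0.0 -0.001 -0.002 -0.08 0.06 3.0
-0.0 -0.001 -0.002 -0.08 0.06 3.0
[324.90959389 224.22717169]
```

View pics/w4.png

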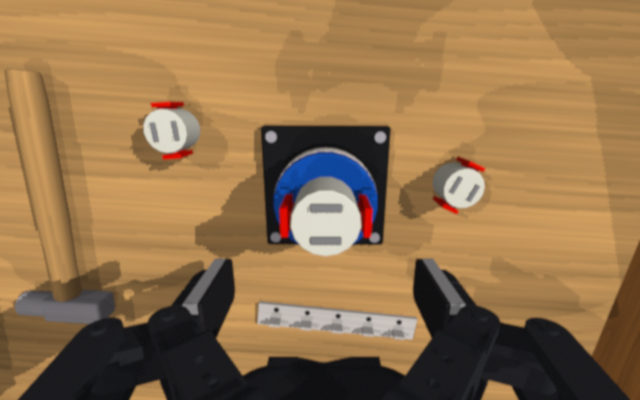

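The cap top shows at (325,224) against a predicted (325,224), centred between the pads. Descending.

Request:
{"name": "servo_tool", "arguments": {
  "moves": [
    [[0,0,0,-0.2,0.15,2.2,8.5],[0,0,0,0,0,2.2,8.5],[0,0,0,0,0,2.0,8.5],[0,0,0,0,0,1.2,8.5],[0,0,0,0,0,0.5,8.5],[0,0,0,0,0,0,8.5],[0,0,0,0,0,0,8.5]]
  ]
}}

```text
time: 7.73
ee_pos: [0.5857, 0.262, 0.0792]
tcp_rot: [180.0, 0.3, -176.0]
wrist_force: [-0.2, -0.5, 0.1]
opening: 0.0848
```

```bash
python3 -c "
from h import *
plan([.5848,.2635,.068],184.5,1);st()
w=imaging.camera('scene');cv2.imwrite('pics/s2.png',cv2.resize(w[110:210,280:440],None,fx=5,fy=5,interpolation=cv2.INTER_CUBIC))
"
```

```text
now [0.5857 0.262  0.0792] [ 179.97    0.26 -175.98] t 7.73 rows 1
0.001 0.005 -0.008 0.08 0.15 1.12
{'time': 7.7333, 'ee_pos': [0.5857, 0.262, 0.0792], 'tcp_rot': [179.9659, 0.2583, -175.9789], 'wrist_force': [-0.2437, -0.5313, 0.1262], 'torque': [0.0166, -0.0021, -0.0031], 'opening': 0.0848, 'q': [24.1275, 16.9368, 7.0638, 79.8727, -0.0568, 20.1063]}
```

View pics/s2.png

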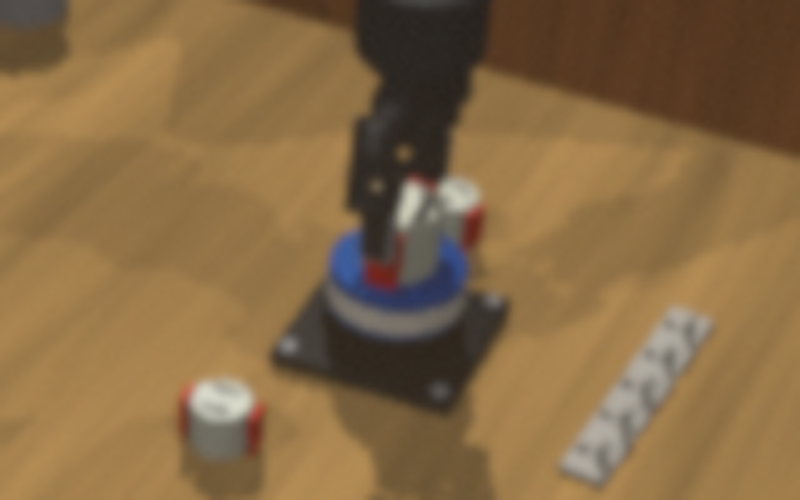

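The fingers straddle the cap, with one pad in front of the near tab at about (378,260). I'll lower the last 11 mm and squeeze.

Request:
{"name": "servo_tool", "arguments": {
  "moves": [
    [[0,0.004,-0.008,0.1,0.15,1.0,8.5],[0,0,0,0,0,0.2,8.5],[0,0,0,0,0,0,7.0],[0,0,0,0,0,0,6.0],[0,0,0,0,0,0,4.6],[0,0,0,0,0,0,4.6],[0,0,0,0,0,0,4.6],[0,0,0,0,0,0,4.6]]
  ],
  "force": 50
}}

```text
time: 8.45
ee_pos: [0.5872, 0.2644, 0.0731]
tcp_rot: [179.9, 0.5, -175.5]
wrist_force: [0.3, -0.7, -0.3]
opening: 0.049
```

```bash
python3 -c "
from h import *
plan([.5848,.2635,.068],184.5,1);st()"
```

```text
now [0.5872 0.2644 0.0731] [ 179.85    0.51 -175.48] t 8.45 rows 1
0.003 0.009 0.0 0.25 -0.07 0.5
{'time': 8.45, 'ee_pos': [0.5872, 0.2644, 0.0731], 'tcp_rot': [179.8535, 0.5095, -175.4781], 'wrist_force': [0.2864, -0.6848, -0.2871], 'torque': [-0.0305, 0.0003, -0.0422], 'opening': 0.049, 'q': [24.2527, 17.073, 6.5516, 78.9496, -0.0341, 19.73]}
```

The squeeze reads 49 mm, but the grip sits about 5 mm high and 2.5 mm off axis. I'll reopen, correct and squeeze again.

Request:
{"name": "servo_tool", "arguments": {
  "moves": [
    [[0,0,0,0,0,0,7.4],[0,0,0,0,0,0,7.4],[0,0,0,0,0,0,7.4],[0.002,0.009,0,0.3,-0.07,0.5,7.4],[0,0,0,0,0,0.1,7.4],[0,0,0,0,0,0,7.4]]
  ],
  "force": 50
}}

```text
time: 8.95
ee_pos: [0.5836, 0.2635, 0.0651]
tcp_rot: [180.0, -0.2, -175.5]
wrist_force: [0.1, 0.6, -0.7]
opening: 0.0734
```

```bash
python3 -c "
from h import *
plan([.5848,.2635,.068],184.5,1);st()"
```

```text
now [0.5836 0.2635 0.0651] [ 1.7998e+02 -1.5000e-01 -1.7547e+02] t 8.95 rows 1
0.0 -0.003 0.001 -0.12 -0.01 -0.29
{'time': 8.95, 'ee_pos': [0.5836, 0.2635, 0.0651], 'tcp_rot': [179.982, -0.1537, -175.4681], 'wrist_force': [0.0957, 0.6388, -0.7321], 'torque': [0.0164, -0.052, 0.0161], 'opening': 0.0734, 'q': [24.2672, 17.3962, 6.076, 78.8184, 0.0688, 19.7353]}
```

Request:
{"name": "servo_tool", "arguments": {
  "moves": [
    [[0,-0.003,0,-0.12,0,-0.35,7.4],[0,0,0,0,0,0,6.4],[0,0,0,0,0,0,4.6],[0,0,0,0,0,0,4.6],[0,0,0,0,0,0,4.6],[0,0,0,0,0,0,4.6]]
  ],
  "force": 50
}}

```text
time: 9.45
ee_pos: [0.5859, 0.2641, 0.0724]
tcp_rot: [179.9, 0.3, -175.5]
wrist_force: [-0.3, 0.3, -1.0]
opening: 0.0494
```

```bash
python3 -c "
from h import *
plan([.5848,.2635,.068],184.5,1);st()"
```

```text
now [0.5859 0.2641 0.0724] [ 179.89    0.26 -175.47] t 9.45 rows 1
0.002 0.004 0.001 0.11 -0.05 0.44
{'time': 9.45, 'ee_pos': [0.5859, 0.2641, 0.0724], 'tcp_rot': [179.8936, 0.2554, -175.4694], 'wrist_force': [-0.3364, 0.3056, -0.9757], 'torque': [0.0098, 0.1733, 0.05], 'opening': 0.0494, 'q': [24.2563, 17.1593, 6.5845, 79.1489, 0.014, 19.7255]}
```

Request:
{"name": "servo_tool", "arguments": {
  "moves": [
    [[0,0,-0.03,0,0,0,4.6],[0,0,-0.06,0,0,0,4.6],[0,0,-0.08,0,0,0,4.6],[0,0,-0.08,0,0,0,4.6],[0,0,-0.08,0,0,0,4.6],[0,0,-0.08,0,0,0,4.6]]
  ],
  "force": 50
}}

```text
time: 9.95
ee_pos: [0.5851, 0.2641, 0.0712]
tcp_rot: [180.0, 0.2, -151.1]
wrist_force: [0.2, -0.7, 1.6]
opening: 0.0495
```

```bash
python3 -c "
from h import *
plan([.5853,.2638,.072],184.5+75,1);st()"
```

```text
now [0.5851 0.2641 0.0712] [ 1.7996e+02  1.6000e-01 -1.5111e+02] t 9.95 rows 8
-0.0 0.0 -0.11 -0.0 -0.01 -0.01
-0.0 0.0 -0.11 0.0 -0.01 -0.01
-0.0 0.0 -0.11 0.0 -0.01 -0.01
-0.0 0.0 -0.11 0.0 -0.01 -0.01
-0.0 0.0 -0.11 0.0 -0.0 -0.01
-0.0 0.0 -0.11 0.0 -0.0 -0.01
-0.0 0.0 -0.11 0.0 -0.0 -0.01
-0.0 0.0 -0.11 0.0 -0.0 -0.01
{'time': 9.95, 'ee_pos': [0.5851, 0.2641, 0.0712], 'tcp_rot': [179.962, 0.1619, -151.1083], 'wrist_force': [0.1726, -0.6991, 1.6436], 'torque': [-0.0439, 0.0146, -0.0586], 'opening': 0.0495, 'q': [24.2755, 17.2059, 6.51, 79.1458, 0.0509, -4.6161]}
```

Request:
{"name": "servo_tool", "arguments": {
  "moves": [
    [[0,0,-0.08,0,0,0,4.6],[0,0,-0.08,0,0,0,4.6],[0,0,-0.08,0,0,0,4.6],[0,0,-0.08,0,0,0,4.6],[0,0,-0.08,0,0,0,4.6],[0,0,-0.08,0,0,0,4.6],[0,0,-0.08,0,0,0,4.6],[0,0,-0.08,0,0,0,4.6],[0,0,-0.08,0,0,0,4.6],[0,0,-0.04,0,0,0,4.6],[0,0,0,0,0,0,4.6]]
  ],
  "force": 50
}}

```text
time: 10.87
ee_pos: [0.5847, 0.2647, 0.0712]
tcp_rot: [-180.0, 0.2, -105.0]
wrist_force: [-1.0, -0.0, 2.2]
opening: 0.0496
```

```bash
python3 -c "
from h import *
st()
w=imaging.camera('wrist');cv2.imwrite('pics/w5.png',w)"
```

```text
{'time': 10.8667, 'ee_pos': [0.5847, 0.2647, 0.0712], 'tcp_rot': [-179.9716, 0.1796, -105.0272], 'wrist_force': [-0.9612, -0.0253, 2.228], 'torque': [-0.0821, 0.0971, 0.0068], 'opening': 0.0496, 'q': [24.2996, 17.2126, 6.5185, 79.1701, 0.1209, -50.6731]}
```

View pics/w5.png

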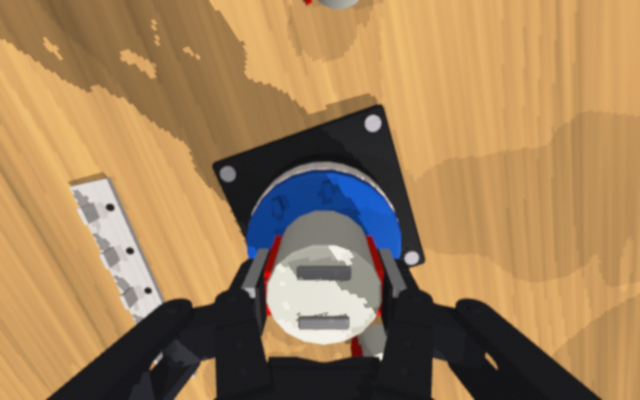

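The ribs at (323,272) and (323,322) are still aligned with the jaws while the holder appears rotated, so the cap turned about 70°. I'll lift straight up.

Request:
{"name": "servo_tool", "arguments": {
  "moves": [
    [[0,0,-0.06,0,0,0,4.6],[0,0,0,0,0,-0.5,4.6],[0,0,0,0,0,-1.0,4.6],[0,0,0,0,0,-1.2,4.6],[0,0,0,0,0,-1.2,4.6],[0,0,0,0,0,-1.5,4.6],[0,0,0,0,0,-2.0,4.6],[0,0,0,0,0,-2.0,4.6],[0,0,0,0,0,-1.0,4.6],[0,0,0,0,0,0,4.6]]
  ],
  "force": 50
}}

```text
time: 11.75
ee_pos: [0.5844, 0.2642, 0.1872]
tcp_rot: [-179.9, 0.3, -102.6]
wrist_force: [0.5, -0.4, -1.1]
opening: 0.0494
```

```bash
python3 -c "
from h import *
st()
w=imaging.camera('wrist');cv2.imwrite('pics/w6.png',w)
w=imaging.camera('scene');cv2.imwrite('pics/s3.png',cv2.resize(w[80:210,280:440],None,fx=4.5,fy=4.5,interpolation=cv2.INTER_CUBIC))
w=imaging.camera('top');cv2.imwrite('pics/t2.png',w)
cv2.imwrite('pics/t2z.png',cv2.convertScaleAbs(cv2.resize(w[75:285,370:530],None,fx=2.8,fy=2.8,interpolation=cv2.INTER_CUBIC),alpha=1.6,beta=20))"
```

```text
{'time': 11.75, 'ee_pos': [0.5844, 0.2642, 0.1872], 'tcp_rot': [-179.8593, 0.2549, -102.6223], 'wrist_force': [0.5345, -0.3853, -1.1291], 'torque': [0.081, -0.0407, -0.0147], 'opening': 0.0494, 'q': [24.2745, 16.9049, 18.943, 91.7725, 0.1193, -53.1027]}
```

View pics/s3.png

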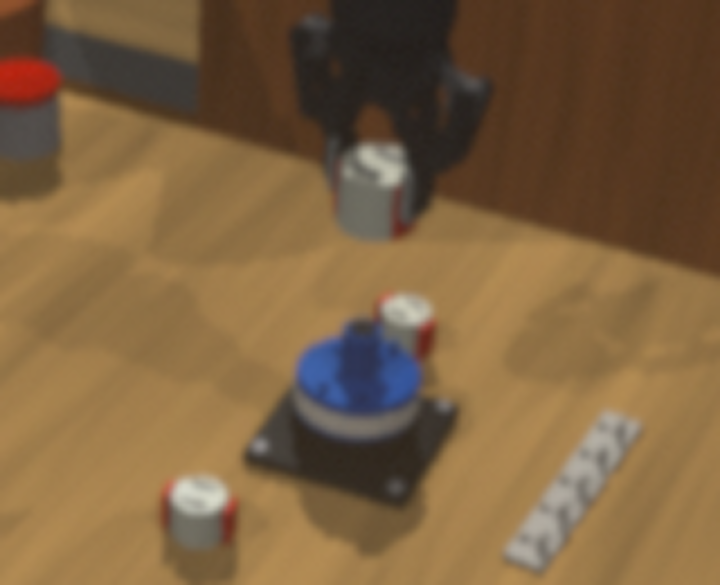

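View pics/w6.png

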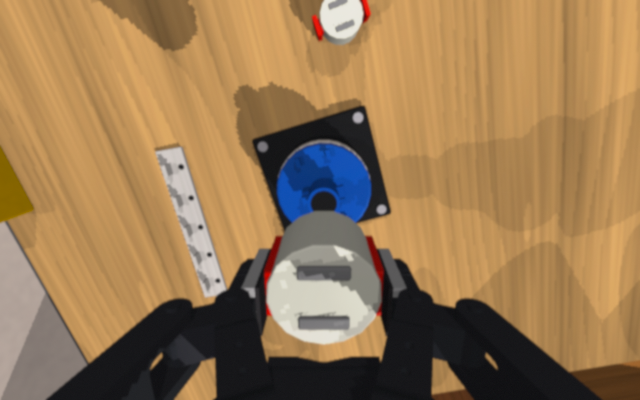

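View pics/t2z.png

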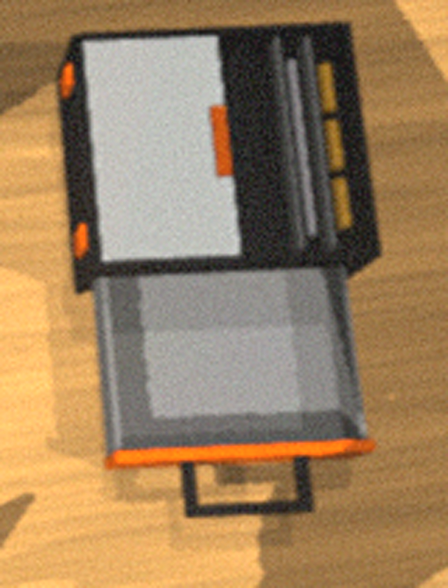

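The cap is off the neck and upright in the jaws, and the tub's neck is bare. The tray is clear, with its handle bar at (186..312,510) in the zoom.

```bash
python3 -c "
from h import *
f=lambda p:(p[0]/2.8+369.7,p[1]/2.8+74.7)
a=ray('top',f((188,511)),.051);b=ray('top',f((311,505)),.051);print(a,b,(a+b)/2)
a=ray('top',f((108,457)),.054);b=ray('top',f((372,442)),.054);print(a,b,(a+b)/2)
for z,p in ((.085,(78,288)),(.085,(378,255)),(.085,(82,272)),(.085,(350,262))): print(ray('top',f(p),z))
plan([.47,-.262,.20],-96)
"
```

```text
[ 0.41184783 -0.20816551  0.051     ] [ 0.40437591 -0.30438678  0.051     ] [ 0.40811187 -0.25627614  0.051     ]
[ 0.4612305  -0.15261376  0.054     ] [ 0.44682156 -0.36081257  0.054     ] [ 0.45402603 -0.25671317  0.054     ]
[ 0.59229735 -0.14495113  0.085     ]
[ 0.58907402 -0.38367303  0.085     ]
[ 0.60472957 -0.15017363  0.085     ]
[ 0.58623122 -0.36063006  0.085     ]
now [0.5836 0.2639 0.1834] [ 1.7995e+02  1.1000e-01 -1.0258e+02] t 11.9 rows 14
0.0 0.0 -0.008 3.84 -0.03 -0.13
0.0 0.0 -0.008 3.84 0.01 -0.13
0.0 0.0 -0.008 3.84 0.04 -0.13
0.0 0.0 -0.008 3.84 0.07 -0.12
0.0 0.0 -0.008 3.84 0.1 -0.12
0.0 0.0 -0.008 3.84 0.13 -0.12
0.0 0.0 -0.008 3.84 0.16 -0.12
0.0 0.0 -0.008 3.84 0.19 -0.12
0.0 0.0 -0.008 3.84 0.23 -0.12
0.0 0.0 -0.008 3.83 0.26 -0.12
0.0 0.0 -0.008 3.83 0.29 -0.12
0.0 0.0 -0.008 3.83 0.32 -0.12
0.0 0.0 -0.008 3.83 0.35 -0.12
0.0 0.0 -0.008 3.82 0.38 -0.12
```

```bash
python3 -c "
from h import *
plan([.533,-.2655,.17],174.8,16)
o=bot.get_obs();T=imaging.calibration('wrist')['camera_from_world'];p=-T[:3,:3].T@T[:3,3]
print('cam in tool',Ro.from_euler('xyz',o['tcp_rot'],degrees=True).inv().apply(p-o['ee_pos']))
"
```

```text
now [0.5836 0.2639 0.1834] [ 1.7995e+02  1.1000e-01 -1.0258e+02] t 11.9 rows 16
0.0 0.0 0.09 3.3 -0.41 0.08
0.0 0.0 0.09 3.25 -0.71 0.08
0.0 0.0 0.09 3.17 -1.0 0.08
0.0 0.0 0.09 3.07 -1.28 0.08
0.0 0.0 0.09 2.94 -1.55 0.08
0.0 0.0 0.09 2.79 -1.81 0.08
0.0 0.0 0.09 2.62 -2.05 0.08
0.0 0.0 0.09 2.42 -2.28 0.08
0.0 0.0 0.09 2.21 -2.49 0.08
0.0 0.0 0.09 1.97 -2.68 0.08
0.0 0.0 0.09 1.72 -2.84 0.08
0.0 0.0 0.09 1.46 -2.99 0.08
0.0 0.0 0.09 1.19 -3.1 0.08
0.0 0.0 0.09 0.9 -3.2 0.08
0.0 0.0 0.09 0.61 -3.27 0.08
0.0 0.0 0.09 0.31 -3.31 0.08
cam in tool [ 7.64120556e-02 -1.23920894e-05 -1.42859727e-01]
```

Camera sits 143 mm above the TCP, so it clears everything. Carrying the cap over.

Request:
{"name": "servo_tool", "arguments": {
  "moves": [
    [[0,0,0.05,2.0,-0.2,-0.1,4.6],[0,0,0.09,3.2,-0.6,0,4.6],[0,0,0.09,3.2,-0.9,0,4.6],[0,0,0.09,3.1,-1.2,0,4.6],[0,0,0.09,3.0,-1.5,0,4.6],[0,0,0.09,2.8,-1.7,0,4.6],[0,0,0.09,2.7,-2.0,0,4.6],[0,0,0.09,2.5,-2.2,0,4.6],[0,0,0.09,2.3,-2.4,0,4.6],[0,0,0.09,2.1,-2.6,0,4.6],[0,0,0.09,1.8,-2.8,0,4.6],[0,0,0.09,1.4,-2.6,0,4.6]]
  ]
}}

```text
time: 12.9
ee_pos: [0.535, -0.1261, 0.1676]
tcp_rot: [179.6, -1.2, -164.5]
wrist_force: [0.3, -0.5, -1.1]
opening: 0.0491
```

```bash
python3 -c "
from h import *
plan([.533,-.2655,.17],174.8,6);st()
"
```

```text
now [ 0.535  -0.1261  0.1676] [ 179.59   -1.24 -164.51] t 12.9 rows 6
0.001 -0.004 0.06 0.65 -2.23 -0.04
0.001 -0.004 0.06 0.52 -2.26 -0.04
0.001 -0.004 0.06 0.38 -2.29 -0.04
0.001 -0.004 0.06 0.24 -2.31 -0.04
0.001 -0.004 0.06 0.1 -2.32 -0.04
0.001 -0.004 0.06 -0.04 -2.32 -0.04
{'time': 12.9, 'ee_pos': [0.535, -0.1261, 0.1676], 'tcp_rot': [179.5912, -1.2413, -164.5114], 'wrist_force': [0.2686, -0.4979, -1.0656], 'torque': [0.0292, -0.0496, -0.0683], 'opening': 0.0491, 'q': [-13.1446, 5.3994, 3.4674, 89.3533, -0.236, -28.6261]}
```

Request:
{"name": "servo_tool", "arguments": {
  "moves": [
    [[0,-0.01,0.07,0.6,-2.0,0,4.6],[0,-0.005,0.07,0.5,-2.0,0,4.6],[0,0,0.07,0.4,-2.0,0,4.6],[0,0,0.06,0.2,-1.9,0,4.6],[0,0,0.03,0.1,-1.7,0,4.6],[0,0,0.01,0,-1.0,0,4.6],[0,0,0,0,0,0,4.6],[0,0,0,0,0,0,4.6]]
  ]
}}

```text
time: 13.57
ee_pos: [0.5219, -0.244, 0.1573]
tcp_rot: [179.6, -1.3, 175.9]
wrist_force: [0.5, 0.1, -0.2]
opening: 0.0493
```

```bash
python3 -c "
from h import *
plan([.533,-.2655,.16],174.8,1);st()
c=imaging.calibration('wrist');w=imaging.camera('wrist');cv2.imwrite('pics/w7.png',w)
w=imaging.camera('top');cv2.imwrite('pics/t3.png',w)
for p in([.533,-.2655,.008],):print(proj('wrist',np.array(p),c),proj('top',np.array(p)))
"
```

```text
now [ 0.5219 -0.244   0.1573] [179.57  -1.26 175.93] t 13.57 rows 1
0.007 -0.022 0.02 -1.25 -2.06 -0.31
{'time': 13.5667, 'ee_pos': [0.5219, -0.244, 0.1573], 'tcp_rot': [179.5698, -1.2589, 175.928], 'wrist_force': [0.5061, 0.0951, -0.2209], 'torque': [-0.0336, -0.0619, -0.035], 'opening': 0.0493, 'q': [-25.0356, 9.0606, 6.3653, 88.6342, -0.0486, -20.9583]}
[300.42883905 202.05495674] [447.09297384 204.07503931]
```

View pics/w7.png

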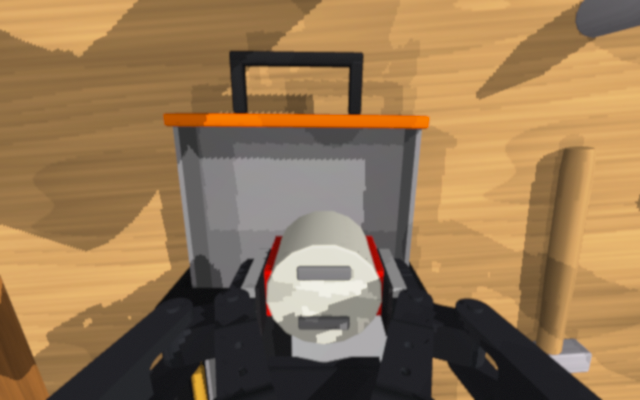

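View pics/t3.png

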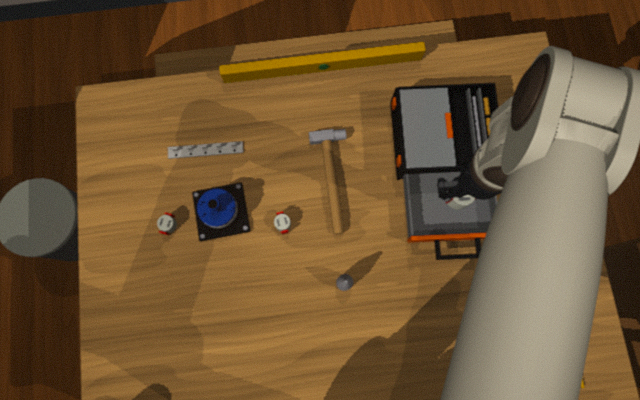

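The tray interior spans columns 180–425 and rows 130–290 in the wrist view, and the target projects to (300,202), its middle. I'll correct the offset and tilt, then lower.

Request:
{"name": "servo_tool", "arguments": {
  "moves": [
    [[0.005,-0.02,0.015,-0.9,-1.4,0,4.6],[0,0,0,-0.3,-0.4,0.5,4.6],[0,0,0,0,0,1.5,4.6],[0,0,0,0,0,2.0,4.6],[0,0,0,0,0,2.0,4.6],[0,0,0,0,0,1.3,4.6],[0,0,0,0,0,0.5,4.6],[0,0,0,0,0,0,4.6],[0,0,0,0,0,0,4.6]]
  ]
}}

```text
time: 14.42
ee_pos: [0.5368, -0.2595, 0.0761]
tcp_rot: [179.9, 0.2, 175.6]
wrist_force: [0.3, -0.4, -1.0]
opening: 0.0495
```

```bash
python3 -c "
from h import *
plan([.533,-.2655,.025],174.8,1);st()
"
```

```text
now [ 0.5368 -0.2595  0.0761] [179.92   0.18 175.63] t 14.42 rows 2
0.001 0.002 0.007 0.18 -0.32 2.55
0.001 0.002 0.007 0.17 -0.32 2.55
{'time': 14.4167, 'ee_pos': [0.5368, -0.2595, 0.0761], 'tcp_rot': [179.9182, 0.1824, 175.6304], 'wrist_force': [0.3112, -0.3662, -0.9522], 'torque': [0.0251, 0.0278, -0.0193], 'opening': 0.0495, 'q': [-25.8641, 10.9084, -0.4855, 78.4663, 0.1429, -21.4944]}
```

Contact is expected at TCP z ≈ 0.019. I'll stop just above it first.

Request:
{"name": "servo_tool", "arguments": {
  "moves": [
    [[0,0.003,0.01,0.3,-0.5,1.2,4.6],[0,0,0,0,0,1.5,4.6],[0,0,0,0,0,1.0,4.6],[0,0,0,0,0,0.5,4.6],[0,0,0,0,0,0.2,4.6],[0,0,0,0,0,0,4.6],[0,0,0,0,0,0,4.6]]
  ]
}}

```text
time: 15.0
ee_pos: [0.535, -0.2661, 0.0325]
tcp_rot: [-179.9, 0.3, 175.0]
wrist_force: [1.4, 0.1, -1.1]
opening: 0.0494
```

```bash
python3 -c "
from h import *
plan([.533,-.2655,.0192],174.8,1);st()
"
```

```text
now [ 0.535  -0.2661  0.0325] [-179.95    0.27  174.97] t 15.0 rows 1
-0.001 0.005 0.003 0.21 0.04 1.33
{'time': 15.0, 'ee_pos': [0.535, -0.2661, 0.0325], 'tcp_rot': [-179.9489, 0.2742, 174.97], 'wrist_force': [1.4364, 0.1292, -1.0705], 'torque': [0.0135, 0.0087, 0.0128], 'opening': 0.0494, 'q': [-26.4697, 11.9519, -4.1523, 73.6218, 0.0526, -21.4395]}
```

Request:
{"name": "servo_tool", "arguments": {
  "moves": [
    [[0,0.004,0,0,0,0.4,4.6],[0,0,0,0,0,0.3,4.6],[0,0,0,0,0,0.2,4.6],[0,0,0,0,0,0.1,4.6],[0,0,0,0,0,0,4.6]]
  ]
}}

```text
time: 15.42
ee_pos: [0.536, -0.2665, 0.0233]
tcp_rot: [-179.9, 0.2, 175.0]
wrist_force: [0.0, -0.2, -0.2]
opening: 0.0495
```

Request:
{"name": "servo_tool", "arguments": {
  "moves": [
    [[0,0,0,0,0,0.15,4.6],[0,0,0,0,0,0.15,4.6],[0,0,0,0,0,0.1,4.6],[0,0,0,0,0,0,4.6]]
  ]
}}

```text
time: 15.75
ee_pos: [0.5362, -0.2666, 0.0193]
tcp_rot: [-179.9, 0.2, 175.0]
wrist_force: [-0.0, -0.6, -0.9]
opening: 0.0493
```

Request:
{"name": "servo_tool", "arguments": {
  "moves": [
    [[0,0,0,0,0,0.1,4.6],[0,0,0,0,0,0.1,4.6],[0,0,0,0,0,0,4.6]]
  ]
}}

```text
time: 16.0
ee_pos: [0.5371, -0.2668, 0.0196]
tcp_rot: [-179.9, 0.4, 175.0]
wrist_force: [-0.3, 0.4, -1.2]
opening: 0.0492
```

```bash
python3 -c "
from h import *
st()
w=imaging.camera('scene');cv2.imwrite('pics/s4.png',cv2.convertScaleAbs(cv2.resize(w[200:400,150:390],None,fx=3,fy=3,interpolation=cv2.INTER_CUBIC),alpha=1.5,beta=20))
"
```

```text
{'time': 16.0, 'ee_pos': [0.5371, -0.2668, 0.0196], 'tcp_rot': [-179.8567, 0.3577, 174.9895], 'wrist_force': [-0.3246, 0.438, -1.2412], 'torque': [0.0411, -0.0018, 0.0265], 'opening': 0.0492, 'q': [-26.4097, 12.523, -4.9397, 72.152, -0.0029, -21.3988]}
```

View pics/s4.png

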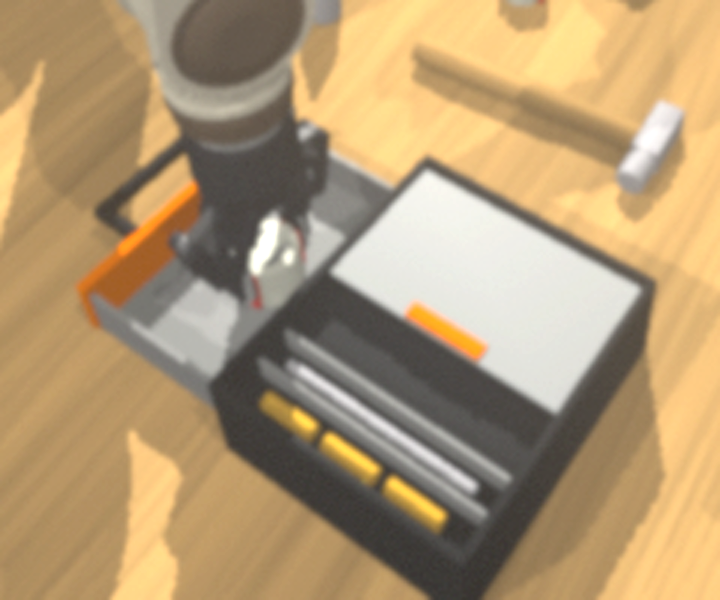

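The cap is in the jaws over the tray floor at about (275,260). The z has stalled near 0.0195, the expected contact height. I'll push gently to confirm.

Request:
{"name": "servo_tool", "arguments": {
  "moves": [
    [[0,0,0,0,0,0.3,4.6],[0,0,0,0,0,0.3,4.6],[0,0,0,0,0,0.1,4.6]]
  ]
}}

```text
time: 16.3
ee_pos: [0.5412, -0.2673, 0.0196]
tcp_rot: [-179.8, 1.0, 175.0]
wrist_force: [-0.1, 0.6, -0.8]
opening: 0.0494
```

```bash
python3 -c "
from h import *
st(); print(bot.get_obs()['joint_efforts'].round(2))
cv2.imwrite('pics/w8.png',imaging.camera('wrist'))
st(); print(bot.get_obs()['joint_efforts'].round(2))
w=imaging.camera('scene');cv2.imwrite('pics/s5.png',cv2.convertScaleAbs(cv2.resize(w[100:400,50:390],None,fx=2.3,fy=2,interpolation=cv2.INTER_CUBIC),alpha=1.3,beta=20))
"
```

```text
{'time': 16.3, 'ee_pos': [0.5412, -0.2673, 0.0196], 'tcp_rot': [-179.7807, 0.9995, 175.0358], 'wrist_force': [-0.1152, 0.5997, -0.7728], 'torque': [-0.0042, 0.0179, -0.0703], 'opening': 0.0494, 'q': [-26.3598, 12.4246, -5.0611, 71.5037, 0.1604, -21.3923]}
[ 3.000e-02 -6.007e+01  4.652e+01 -2.000e-01  1.000e-01  0.000e+00]
{'time': 16.35, 'ee_pos': [0.5412, -0.2675, 0.0193], 'tcp_rot': [-179.7634, 0.9996, 175.0311], 'wrist_force': [2.1276, 0.4283, 7.7553], 'torque': [0.2575, -0.2307, -0.0075], 'opening': 0.0493, 'q': [-26.3644, 12.4385, -5.0747, 71.4698, 0.1443, -21.3922]}
[-5.500e-01 -5.811e+01  4.352e+01  5.400e-01 -2.500e-01 -1.000e-02]
```

View pics/w8.png

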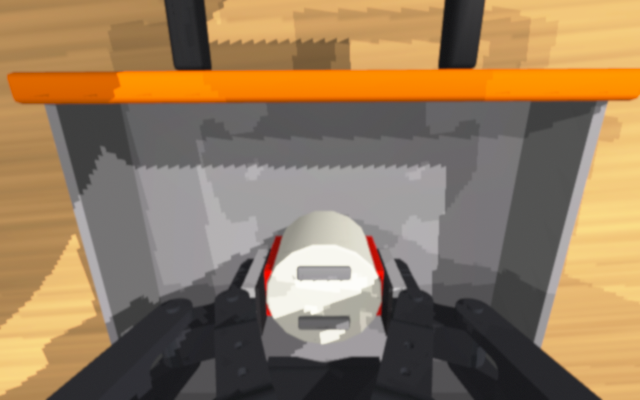

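View pics/s5.png

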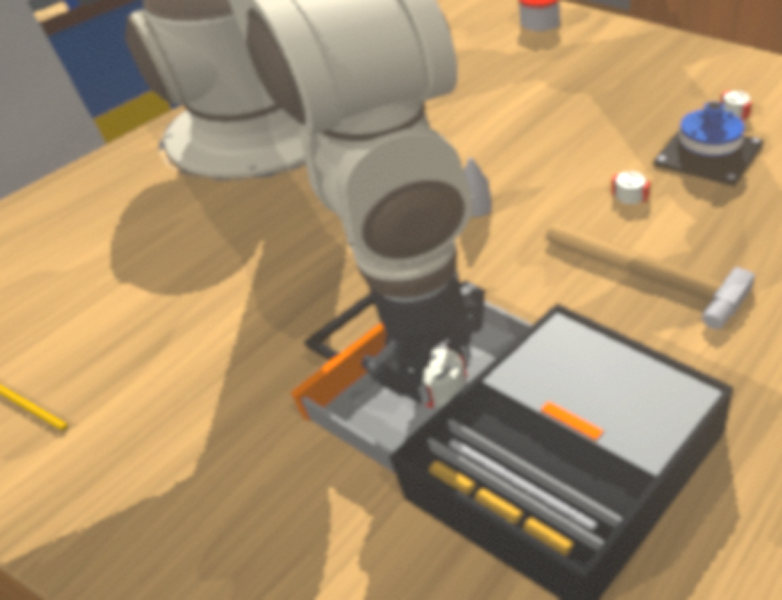

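The wrist z force is now +7.8 N at z 0.0193, so the rim is on the floor. I'll level the 1° tilt and open gradually.

Request:
{"name": "servo_tool", "arguments": {
  "moves": [
    [[0,0.017,0,0,0,0,4.6],[0,0,0,0,0,0,4.6],[0,0,0,0,0,0,5.2],[0,0,0,0,0,0,5.6],[0,0,0,0,0,0,6.0],[0,0,0,0,0,0,6.4],[0,0,0,0,0,0,6.8],[0,0,0,0,0,0,7.4],[0,0,0,0,0,0,7.8],[0,0,0,0,0,0,7.8]]
  ]
}}

```text
time: 17.23
ee_pos: [0.54, -0.2673, 0.0167]
tcp_rot: [-179.8, -0.2, 175.0]
wrist_force: [-0.7, 0.4, 0.2]
opening: 0.078
```

```bash
python3 -c "
from h import *
st()
cv2.imwrite('pics/w9.png',imaging.camera('wrist'))
"
```

```text
{'time': 17.2333, 'ee_pos': [0.54, -0.2673, 0.0167], 'tcp_rot': [-179.8091, -0.2075, 175.0075], 'wrist_force': [-0.6573, 0.3984, 0.2177], 'torque': [0.0385, 0.0389, -0.0188], 'opening': 0.078, 'q': [-26.2157, 13.4933, -4.1132, 72.5179, -0.2531, -21.2232]}
```

View pics/w9.png

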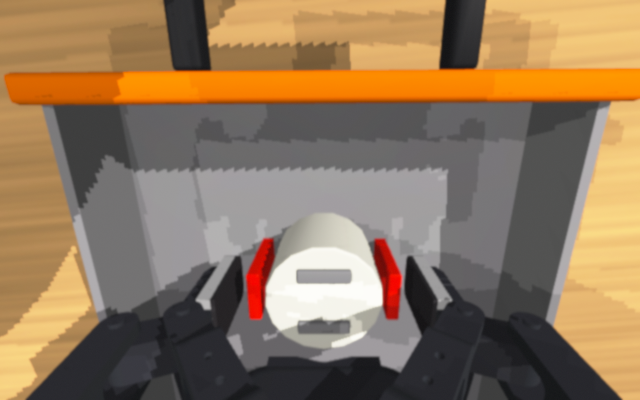

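The tabs have sprung out at (260,278) and (388,278), and there's a gap to the pad on each side. I'll raise straight up.

Request:
{"name": "servo_tool", "arguments": {
  "moves": [
    [[0,0,0,0,0,-0.6,7.8],[0,0,0,0,0,-1.2,7.8],[0,0,0,0,0,-2.0,7.8],[0,0,0,0,0,-3.0,7.8],[0,0,0,0,0,-3.5,7.8],[0,0,0,0,0,-3.5,7.8],[0,0,0,3.0,0,-1.5,7.8],[0,0,0,3.0,0,-1.0,7.8],[0,0,0,3.0,0,0,7.8],[0,0,0,1.0,0,0,7.8],[0,0,0,0,0,0,7.8],[0,0,0,0,0,0,7.8]]
  ]
}}

```text
time: 18.28
ee_pos: [0.4379, -0.2576, 0.2003]
tcp_rot: [-179.6, 0.3, 175.1]
wrist_force: [-0.0, -0.6, -0.4]
opening: 0.0784
```

```bash
python3 -c "
from h import *
st()
cv2.imwrite('pics/w10.png',imaging.camera('wrist'))
cv2.imwrite('pics/t10.png',imaging.camera('top'))
w=imaging.camera('scene');cv2.imwrite('pics/s10.png',cv2.convertScaleAbs(cv2.resize(w[100:400,150:430],None,fx=2.6,fy=2,interpolation=cv2.INTER_CUBIC),alpha=1.3,beta=20))
"
```

```text
{'time': 18.2833, 'ee_pos': [0.4379, -0.2576, 0.2003], 'tcp_rot': [-179.5525, 0.2752, 175.06], 'wrist_force': [-0.0102, -0.6236, -0.4001], 'torque': [0.0074, 0.001, 0.0171], 'opening': 0.0784, 'q': [-30.3035, -1.7614, -0.2548, 91.0662, -0.2865, -25.3635]}
```

View pics/w10.png

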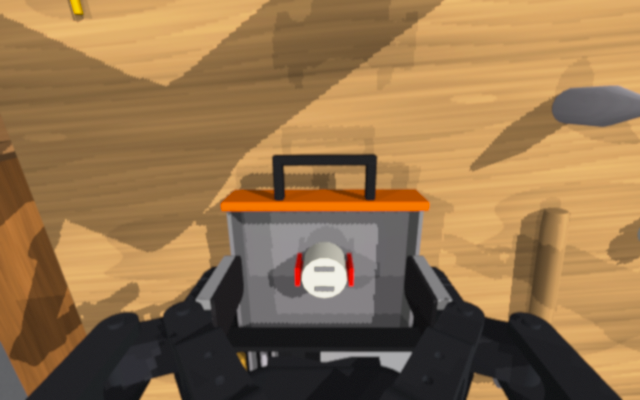

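View pics/t10.png

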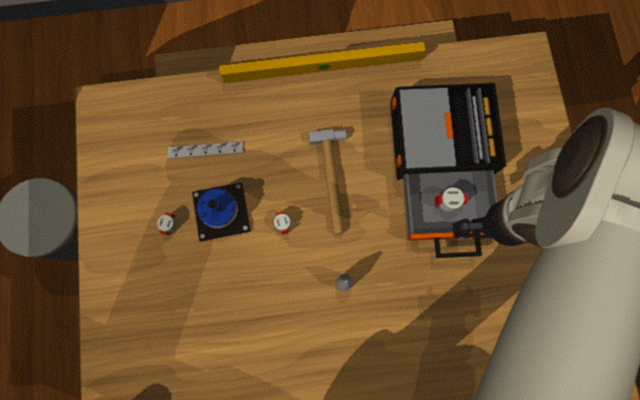

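View pics/s10.png

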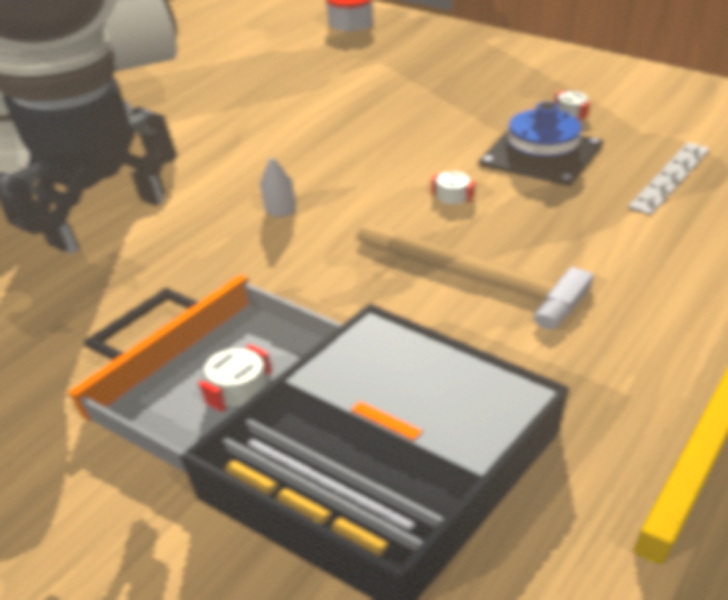

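The cap stands upright in the middle of the tray, at (324,275) in the wrist view. The hammer, bob and strip look unmoved. I'll check the handle against the earlier picture.

Run:
```python
from h import *
a=cv2.imread('pics/t2.png',0);b=cv2.imread('pics/t10.png',0);z=cv2.imread('pics/top0.png',0)
def m(I,J,x0,y0,x1,y1,k=4):
    r=cv2.matchTemplate(cv2.resize(J[y0-k:y1+k,x0-k:x1+k],None,fx=4,fy=4,interpolation=2),cv2.resize(I[y0:y1,x0:x1],None,fx=4,fy=4,interpolation=2),5)
    _,v,_,p=cv2.minMaxLoc(r);return round(v,3),p[0]/4-k,p[1]/4-k
print("tray",m(a,b,405,230,455,262)); print("bob",m(z,b,334,272,354,294),"hammer",m(z,b,305,122,350,240),"strip",m(z,b,164,138,248,162))
c=imaging.calibration('wrist')
h=[ray('wrist',p,.051,c) for p in((273,159),(377,159))];print(h,np.mean(h,0))
cp=[ray('wrist',p,.05,c) for p in((323,268.5),(324,289))];print(np.mean(cp,0))
```

```text
tray (0.967, -0.25, -1.75)
bob (0.985, 0.0, 0.0) hammer (0.571, 0.0, -0.25) strip (0.908, 0.0, 0.0)
[array([ 0.40827528, -0.30261044,  0.051     ]), array([ 0.41657998, -0.20522541,  0.051     ])] [ 0.41242763 -0.25391793  0.051     ]
[ 0.54109159 -0.26640838  0.05      ]
```

The tray moved in 3–4 mm while I was pressing the cap down (handle now x≈0.412, was 0.408). I'll grip the handle again and pull it gently back to the stop.

```bash
python3 -c "
from h import *
plan([.412,-.254,.15],84.8)"
```

```text
now [ 0.4386 -0.2575  0.199 ] [-179.6     0.18  175.11] t 18.43 rows 13
-0.0 0.001 0.121 0.21 0.01 0.38
-0.0 0.001 0.121 0.21 -0.01 0.38
-0.0 0.001 0.121 0.2 -0.04 0.38
-0.0 0.001 0.121 0.2 -0.06 0.38
-0.0 0.001 0.121 0.19 -0.09 0.38
-0.0 0.001 0.121 0.18 -0.11 0.38
-0.0 0.001 0.121 0.16 -0.13 0.38
-0.0 0.001 0.121 0.14 -0.15 0.38
-0.0 0.001 0.121 0.13 -0.16 0.38
-0.0 0.001 0.121 0.1 -0.18 0.38
-0.0 0.001 0.121 0.08 -0.19 0.38
-0.0 0.001 0.121 0.06 -0.2 0.38
-0.0 0.001 0.121 0.03 -0.2 0.38
```

Request:
{"name": "servo_tool", "arguments": {
  "moves": [
    [[0,0,0.12,0.2,0,0.4,3.4],[0,0,0.12,0.2,0,0.4,3.4],[0,0,0.12,0.2,0,0.4,3.4],[0,0,0.12,0.2,-0.1,0.4,3.4],[0,0,0.12,0.2,-0.1,0.4,3.4],[0,0,0.12,0.2,-0.1,0.4,3.4],[0,0,0.12,0.2,-0.1,0.4,3.4],[0,0,0.12,0.1,-0.2,0.4,3.4],[0,0,0.12,0.1,-0.2,0.4,3.4],[0,0,0.12,0.1,-0.2,0.3,3.4],[0,0,0.12,0.1,-0.2,0.2,3.4],[0,0,0.1,0,-0.2,0,3.4]]
  ],
  "force": 40
}}

```text
time: 19.43
ee_pos: [0.4201, -0.2534, 0.1471]
tcp_rot: [-179.4, -0.1, 90.7]
wrist_force: [0.1, -0.0, 1.4]
opening: 0.034
```

```bash
python3 -c "
from h import *
plan([.412,-.254,.15],84.8)"
```

```text
now [ 0.4201 -0.2534  0.1471] [-1.7937e+02 -1.1000e-01  9.0670e+01] t 19.43 rows 1
-0.011 -0.001 0.102 -0.05 -0.82 -0.28
```

Request:
{"name": "servo_tool", "arguments": {
  "moves": [
    [[-0.008,0,0.06,0,-0.5,0,3.4],[0,0,0.01,0,-0.2,0,3.4],[0,0,0,0,0,0,3.4],[0,0,0,0,0,0,3.4]]
  ]
}}

```text
time: 19.77
ee_pos: [0.4145, -0.2528, 0.1442]
tcp_rot: [-179.5, -0.2, 86.4]
wrist_force: [-0.3, 0.0, 0.5]
opening: 0.0342
```

```bash
python3 -c "
from h import *
plan([.412,-.254,.028],84.8,4)
c=imaging.calibration('wrist');cv2.imwrite('pics/w11.png',imaging.camera('wrist'))
print(proj('wrist',np.array([.412,-.254,.051]),c))"
```

```text
now [ 0.4145 -0.2528  0.1442] [-179.54   -0.24   86.4 ] t 19.77 rows 4
-0.002 -0.001 0.007 -0.05 -0.04 2.91
-0.002 -0.001 0.007 -0.04 -0.04 2.91
-0.002 -0.001 0.007 -0.04 -0.05 2.91
-0.002 -0.001 0.007 -0.04 -0.05 2.91
[320.94290176 208.07675942]
```

View pics/w11.png

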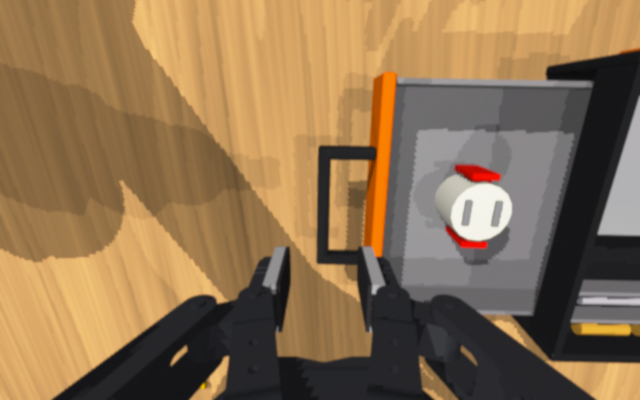

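The bar is at (324,148..262), i.e. x≈0.414, centred under the jaws. Descending to grip.

Request:
{"name": "servo_tool", "arguments": {
  "moves": [
    [[-0.006,-0.003,0.025,0,0,2.2,3.4],[0,0,0,0,0,2.8,3.4],[0,0,0,0,0,2.8,3.4],[0,0,0,0,0,1.6,3.4],[0,0,0,0,0,0.6,3.4],[0,0,0,0,0,0,3.4],[0,0,0,0,0,0,3.4]]
  ]
}}

```text
time: 20.4
ee_pos: [0.4172, -0.2532, 0.0419]
tcp_rot: [180.0, 0.0, 85.5]
wrist_force: [0.3, -0.1, 0.1]
opening: 0.0344
```

```bash
python3 -c "
from h import *
plan([.4135,-.254,.029],84.8,1)"
```

```text
now [ 0.4172 -0.2532  0.0419] [1.7997e+02 3.0000e-02 8.5540e+01] t 20.4 rows 1
0.0 0.0 0.013 -0.11 -0.36 1.29
```

Request:
{"name": "servo_tool", "arguments": {
  "moves": [
    [[0,0,0,0,-0.3,0.8,3.4],[0,0,0,0,0,0.3,3.4],[0,0,0,0,0,0,3.4],[0,0,0,0,0,0,2.4],[0,0,0,0,0,0,1.6],[0,0,0,0,0,0,0.5],[0,0,0,0,0,0,0.5],[0,0,0,0,0,0,0.5]]
  ]
}}

```text
time: 21.07
ee_pos: [0.416, -0.2542, 0.0341]
tcp_rot: [179.7, 0.2, 85.6]
wrist_force: [-0.3, -0.6, -1.8]
opening: 0.0089
```

Request:
{"name": "servo_tool", "arguments": {
  "moves": [
    [[0,0,0,0,-0.15,0,0.5],[0,0,0,0,-0.2,0,0.5],[0,0,0,0,-0.2,0,0.5],[0,0,0,0,-0.2,0,0.5]]
  ]
}}

```text
time: 21.4
ee_pos: [0.4092, -0.2536, 0.0341]
tcp_rot: [179.6, 0.2, 85.6]
wrist_force: [10.3, -0.7, -3.3]
opening: 0.0088
```

Request:
{"name": "servo_tool", "arguments": {
  "moves": [
    [[0,0,0,0,-0.25,0,0.5],[0,0,0,0,-0.25,0,0.5],[0,0,0,0,-0.2,0,0.5]]
  ]
}}

```text
time: 21.65
ee_pos: [0.4093, -0.2537, 0.0341]
tcp_rot: [178.6, 0.1, 85.7]
wrist_force: [14.3, -0.3, -10.8]
opening: 0.009
```

At the stop: x no longer changes and the force is rising. I'll release, rise, and check.

Request:
{"name": "servo_tool", "arguments": {
  "moves": [
    [[0,0,0,0,0,0,1.4],[0,0,0,0,0,0,2.2],[0,0,0,0,0,0,2.6],[0,0,0,0,0,0,2.6],[0,0,0,0,0,-0.8,2.6],[0,0,0,0,0,-2.0,2.6],[0,0,0,0,0,-3.0,2.6],[0,0,0,0,0,-3.5,2.6],[0,0,0,0,0,-3.0,2.6],[0,0,0,0,0,-1.0,2.6],[0,0,0,0,0,0,2.6],[0,0,0,0,0,0,2.6]]
  ]
}}

```text
time: 22.65
ee_pos: [0.4029, -0.2525, 0.1761]
tcp_rot: [178.7, 0.1, 85.7]
wrist_force: [0.3, 0.1, -0.5]
opening: 0.026
```

Run:
```python
from h import *
st()
c=imaging.calibration('wrist');cv2.imwrite('pics/w12.png',imaging.camera('wrist'));b=imaging.camera('top');cv2.imwrite('pics/t12.png',b)
s=imaging.camera('scene');cv2.imwrite('pics/s12.png',cv2.convertScaleAbs(cv2.resize(s[100:400,150:430],None,fx=2.6,fy=2,interpolation=cv2.INTER_CUBIC),alpha=1.3,beta=20))
a=cv2.imread('pics/t2.png',0);b=b.mean(2).astype(np.uint8)
def m(I,J,x0,y0,x1,y1,k=4):
    r=cv2.matchTemplate(cv2.resize(J[y0-k:y1+k,x0-k:x1+k],None,fx=4,fy=4,interpolation=2),cv2.resize(I[y0:y1,x0:x1],None,fx=4,fy=4,interpolation=2),5)
    _,v,_,p=cv2.minMaxLoc(r);return round(v,3),p[0]/4-k,p[1]/4-k
b=cv2.cvtColor(cv2.imread('pics/t12.png'),6)
print("tray",m(a,b,405,230,455,262),m(a,b,405,232,430,245))
```

```text
{'time': 22.65, 'ee_pos': [0.4029, -0.2525, 0.1761], 'tcp_rot': [178.7428, 0.1307, 85.7261], 'wrist_force': [0.3313, 0.0763, -0.519], 'torque': [0.0023, 0.0252, 0.0266], 'opening': 0.026, 'q': [-32.3636, -7.1867, -8.0204, 87.9957, 0.4766, 61.9137]}
tray (0.991, 0.0, 0.0) (0.982, 0.0, 0.0)
```

View pics/w12.png

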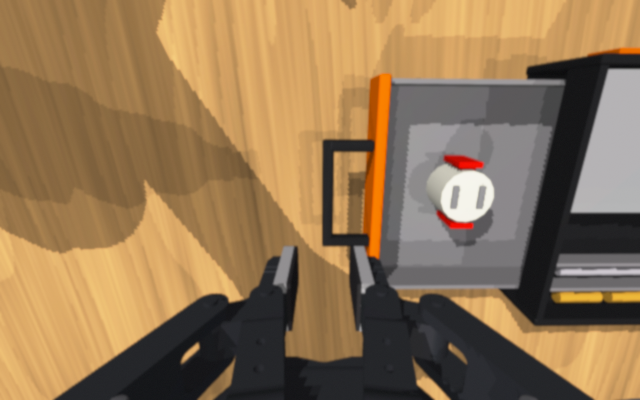

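View pics/s12.png

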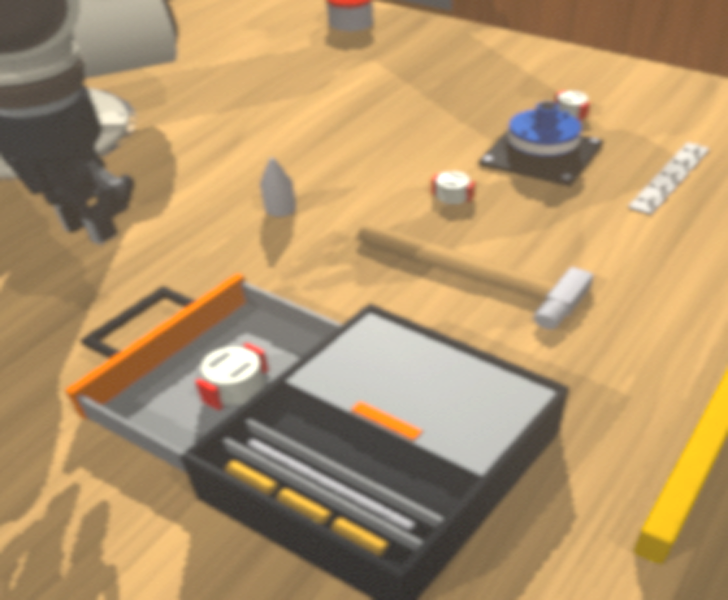

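The tray is back exactly at its stop position (0.0 px shift from the earlier picture). The cap stands upright inside, and the robot is clear of everything.

```bash
python3 -c "
from workcell import bot
print(bot.job_done())"
```

```text
the job is handed in; nothing more can be done
None
```

The cap is off the tub and standing right way up, released, in the middle of the tray floor, with the tray pulled out to its stop. I handed the job in at about 22.8 s of the 67 s allowed; no verdict is reported.

- **Tray:** I pulled it about 135 mm to the stop, where the wrist force reached 45 N.
- **Cap:** I squeezed both tabs, turned the cap about 73° anticlockwise with the tabs held in, and lifted it straight off. I lowered it to the tray floor until the wrist force rose to 8 N, then opened the jaws slowly.
- **What went wrong:** while I was pressing the cap down, the arm drifted and pushed the tray in by 3–4 mm. I gripped the handle again and pulled the tray back to the stop, with the cap already standing in it.
- **Last checks:** in the top view the tray matches its first fully-out position (0.0 px shift). The hammer, plumb bob and hook strip matched the start within 0.25 px just before the second pull; the hammer match was weak (0.57). They look unmoved in the last scene picture. The gripper was clear of everything at hand-in.

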